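# Salvage the plug-in relays into the parts drawer

## Task

Pull open the drawer of the small grey parts cabinet, take every plug-in relay out of the relay board and lay them, together with the spare one lying on the bench, in the drawer, then shut the drawer fully. The relays sit very tight: rock each one gently from side to side, only a little at a time (never as far as 20 degrees while its feet are still in the socket), so that it walks up out of its socket; do not pull straight or yank, and do not lift the sprung green board out of its pan. Leave the screwdriver, jar and meter where they are.

Things in the scene. Friction and masses are not known exactly. Their poses are not given: they have to be found in the camera images.
- relay1: grey plug-in relay, 61 mm tall, 120 g: case 56 (x) x 38 (y) mm, z = 16 to 61 mm, on two brass feet 6 x 24 x 16 mm at x = +-22 mm. Origin midway between the feet's undersides, z up. Starts in socket1, origin 16 mm below its point, or is absent. Grip across x. Each foot is held by 9 to 14 N of friction; tilted about y over one foot, the other rises, and it stays where left.
- relay2: grey plug-in relay, 61 mm tall, 120 g: case 56 (x) x 38 (y) mm, z = 16 to 61 mm, on two brass feet 6 x 24 x 16 mm at x = +-22 mm. Origin midway between the feet's undersides, z up. Starts in socket2, origin 16 mm below its point, or is absent. Grip across x. Each foot is held by 9 to 14 N of friction; tilted about y over one foot, the other rises, and it stays where left.
- relay3: grey plug-in relay, 61 mm tall, 120 g: case 56 (x) x 38 (y) mm, z = 16 to 61 mm, on two brass feet 6 x 24 x 16 mm at x = +-22 mm. Origin midway between the feet's undersides, z up. Starts in socket3, origin 16 mm below its point, or is absent. Grip across x. Each foot is held by 9 to 14 N of friction; tilted about y over one foot, the other rises, and it stays where left.
- relay_loose: the spare, the same relay, lying loose on the bench on its 56 x 45 mm side, 38 mm high. Origin: under the middle of the case, on the bench. Local x is the 56 mm width, the case spans local y -22.5 to 22.5 mm and z 0 to 38 mm, the feet stick out along +y to 38.5 mm.
- socket1 (a point): centre of the top of a black socket on the green board, 30 mm above the bench; z up, x the way the feet stand apart, y along the row (pitch 65 mm). Nothing of the socket is higher; its end walls reach to x = +-35 mm, the feet have 4 mm play along x. A relay is free when both feet are above this point.
- socket2 (a point): centre of the top of a black socket on the green board, 30 mm above the bench; z up, x the way the feet stand apart, y along the row (pitch 65 mm). Nothing of the socket is higher; its end walls reach to x = +-35 mm, the feet have 4 mm play along x. A relay is free when both feet are above this point.
- socket3 (a point): centre of the top of a black socket on the green board, 30 mm above the bench; z up, x the way the feet stand apart, y along the row (pitch 65 mm). Nothing of the socket is higher; its end walls reach to x = +-35 mm, the feet have 4 mm play along x. A relay is free when both feet are above this point.
- chassis: fixed aluminium pan of the relay board, 125 (x) x 235 (y) mm, 14 mm high; origin at the centre of its underside, on the bench; z up.
- carrier (a joint): how far the green board is lifted off its rest in the pan (m): 0 seated, up to 0.03. Springs and weight hold it down with about 13 N at rest, plus 400 N/m. More than 0.005 is a failure.
- cabinet_drawer0 (a joint): opening of the drawer (m): 0 shut, 0.165 fully open; it slides with about 1 N of friction along the cabinet's -x.
- cabinet_drawer0_handle (a point): middle of the drawer's steel bar handle, 11 mm thick, 120 mm long along the cabinet's y, 35 mm in front of the drawer's face, 77 mm above the bench and 38 mm below the cabinet's top; it moves with the drawer.
- drawer_floor (a point): centre of the drawer's inner floor, 22 mm above the bench; axes as the cabinet's; moves with the drawer. Inside it spans x +-97, y +-139 mm; walls 71 mm high, front 81 mm; 81 mm from this floor to the underside of the cabinet's top. Fully open, x = -97 to +57 mm lies clear of the cabinet.
- cabinet: fixed grey steel parts cabinet, 240 (x) x 320 (y) x 115 mm high, with one drawer; origin at the centre of its underside; its front and handle face -x.
- screwdriver: bystander: screwdriver lying on the bench.
- jar: bystander: glass jar with steel cap, 64 mm across, 80 mm high; origin at its underside.
- meter: bystander: yellow meter, 130 x 75 x 34 mm, lying on the bench; origin at its underside.
There are look-alikes about, which are no part of the job. Leave any purple look-alike of the relay_loose alone.

How it is judged:
By the outcome, as a careful person would: the job done as asked, in the order asked, and still so for the second after the job is handed in, with the robot touching nothing.
Of relay1, relay2, relay3 only 2 to 3 are there at a start; the rules pass over those that are not, and their reading is None.
At some moment in a run one of relay_loose may be knocked a few centimetres aside while the robot is not near it.
Once in a run the grip may slacken for a moment while it holds something.
It also fails if it takes over 210 s, if anything falls off the work surface, if the arm or the gripper's body presses on something with over 40 N, if the wrist force passes 120 N, or if a joint passes its speed limit or range.

## Robot

A 6-joint arm with a two-finger parallel gripper is mounted at the origin on the work surface. World frame = base frame: x ahead of the robot, y to its left, z up, the work surface at z = 0. Lengths are in m, angles in rad, forces in N, time in s.
With the tool pointing down it reaches from about 0.35 to 0.875 m from the base axis. Payload 4.2 kg.
Tool frame: the origin (TCP) lies between the finger pads; the fingertips stand ahead of it and the grasp point (between the pads) lies 5 mm behind it (bot.tips_ahead is the z of the fingertips in the tool frame, in m); z points along the fingers, y is the line along which they close (so a half turn about z gives the same grasp; the last joint's range is limited). The gripper opens to 85 mm and grips with 20 to 120 N. Pads are 22 mm wide; open, the fingers measure 114 mm over their backs; the gripper's body (76 mm by 85 mm) begins 54 mm behind the grasp point. The pads swing forward as they close: fully open they stand 13 mm farther back than shut.
Start: joints at [-1.019, 0.385, 0.008, 0, -1.194, -0.259], TCP at [0.18, -0.598, 0.245] pointing down, gripper open.
Joint ranges: [-3.14, 3.14], [-1.21, 2.06], [-1.07, 1.41], [-3.16, 2.05], [-2.99, -0.16], [-3.1, 3.1]. Speed limits (rad/s): [2.79, 2.79, 3.14, 3.14, 3.14, 3.14].

## Interface

Orientations are given as a unit quaternion [w, x, y, z].
In Python, from station import status, vision, bot gives the robot as it stands.
- The arm moves only by the tool servo_tool, never from a script. Its argument "steps" is a list that holds one entry, the list of rows, each a list of 5 numbers: the shift along the world's x, y, z each as a share of 20 mm, from -1 to 1, then the turn about the world's z as a share of 5 degrees, from -1 to 1, then the closure in counts, from 0 (fully open) to 255 (shut). A call has 1 to 20 rows; each row shifts and turns the commanded pose from where the row before left it; what a row does not reach is not made up. A row lasts 1/10 s, in which the tool goes at most 50 mm and 8.59 degrees, less where a joint would pass 70% of its speed; a pose out of reach is approached as far as the arm can. A call with a number of a shift or a turn outside -1 to 1 is refused whole. A call with a gripper value outside its range is refused whole. The fingers move at their own pace and stop on an object; the grip force is fixed at half the most. Time passes only in rows, so rows that do not move let the fingers close. It gives the time, the measured TCP pose, the force, the opening and the grip force at its end, in the units of the state.
- status.observe(): the state, without advancing time (a new reading comes with each control period).
- vision.get_image(name): name is "scene" or "top"; returns (picture, depth): 480x640x3 uint8, blue, green, red; 480x640 float32, m along the optical axis (not along the pixel's ray), 0 where there is no reading.
- vision.calibration(name): a dict with "K" (3x3 intrinsics, pixels), "distortion" ([k1, k2, p1, p2, k3] as OpenCV has them; the pictures are not rectified), "extrinsics" (4x4, takes a point from camera to world coordinates). Camera axes: x right, y up, looking along -z (the intrinsics and any distortion apply to the point x, -y, -z); pixel columns grow to the right and rows downward; lengths in m; the calibration is good to about 2 mm. A picture is of the moment at which its call begins. calibration takes no time and is no camera call.
- bot.close_job(): hands the job in; it is judged then, once.
The state is a dict: "time_s": time; "q": joint angles; "qvel": joint speeds; "tau": joint torques, N m; "tool_pos": TCP position; "ee_rot": TCP orientation; "force": force on the tool from outside, world axes, zero at the start; "moment": the same for the moment, N m; "grip_width": finger opening in m; "gripper_force": force on a finger pad.
Only numpy, scipy, OpenCV 4.12 (cv2) and the standard library are available. Lean on these libraries where they do the work, as an engineer would, in place of code of your own. Each camera call takes 0.05 s, during which the arm holds its last target. There are 200 camera calls.

## Working session

There is one attempt and no reset: what is moved stays moved. The work goes in short steps, Python scripts to look and compute and a tool call to move; the robot and the scene stay as the last step left them, time stands still between calls to the robot, and variables do not carry over. Pictures are saved under pics/ and viewed, at most 15 in all, crops included, and the job is handed in when it is done.

Besides the shell and the picture viewer there is one more tool, called as name(argument=value, ...), one argument or row to a line, values as JSON. servo_tool: Moves the arm, as the interface text tells. Its arguments: {"type":"object","properties":{"steps":{"type":"array"}},"required":["steps"]}

```bash
ls; mkdir -p pics; python3 - <<'E'
from station import status, vision, bot
import cv2,numpy as np
for n in("scene","top"):
    im,d=vision.get_image(n); cv2.imwrite(f"pics/{n}0.png",im); np.save(f"pics/{n}0.npy",d)
    c=vision.calibration(n); print(n,c["K"],c["distortion"],np.round(c["extrinsics"],3))
print(status.observe(),bot.tips_ahead)
E
```

```text
pics
scene [[557.29497739   0.         332.59617115]
 [  0.         557.29497739 243.72358227]
 [  0.           0.           1.        ]] [-0.13678448  0.          0.          0.          0.        ] [[ 0.311 -0.713  0.628  1.387]
 [ 0.95   0.229 -0.21  -0.196]
 [ 0.006  0.663  0.749  1.055]
 [ 0.     0.     0.     1.   ]]
top [[457.61901728   0.         320.61630425]
 [  0.         457.61901728 234.93822621]
 [  0.           0.           1.        ]] [-0.08729681  0.          0.          0.          0.        ] [[ 0.025  0.991 -0.128  0.451]
 [-1.     0.026  0.004  0.11 ]
 [ 0.008  0.128  0.992  1.08 ]
 [ 0.     0.     0.     1.   ]]
{'time_s': 0.1, 'q': array([-1.01939316e+00,  3.85510895e-01,  6.78915424e-03, -4.22243816e-04,
       -1.19400269e+00, -2.58590086e-01]), 'qvel': array([ 0.00163537,  0.00128373,  0.00165808,  0.0006269 ,  0.00093876,
       -0.00047322]), 'tau': array([-2.14995925e-04, -3.93320096e+01,  1.88930279e+01,  4.19789672e+00,
       -2.57562984e-03,  3.16477490e-06]), 'tool_pos': array([ 0.180278  , -0.59793441,  0.24432442]), 'ee_rot': array([-1.99490559e-04, -1.45806960e-01,  9.89312571e-01,  9.63385732e-04]), 'force': array([0.03163045, 0.33020512, 0.03422964]), 'moment': array([-0.04915263, -0.01749898, -0.01522662]), 'gripper_force': 0.0, 'grip_width': 0.0856319602881112} 0.014
```

View pics/top0.png

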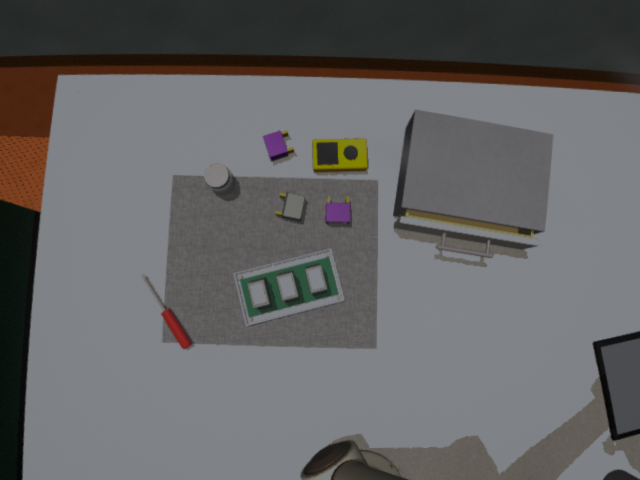

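View pics/scene0.png

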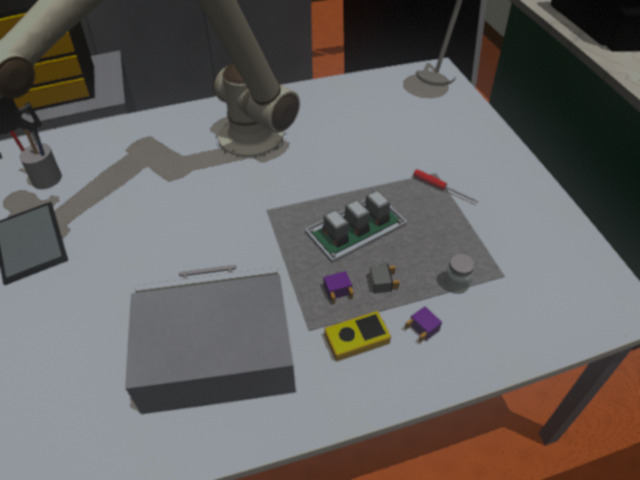

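Top picture: three grey relays are in the board at (259,294), (288,287) and (317,279), so none is absent. The grey spare is at (293,207), with purple look-alikes at (338,212) and (278,146). The cabinet is at (478,172) with its handle at (467,245). The candidates for the spare are the grey block (293,207) and the two purple ones. By the description I choose the grey one, and I'll check it in a crop.

```bash
cat > h.py <<'E'
import cv2,numpy as np
from station import status, vision, bot
def cloud(n,im=None,d=None):
    if im is None: im,d=vision.get_image(n)
    c=vision.calibration(n)
    v,u=np.mgrid[:480,:640]
    p=cv2.undistortPoints(np.stack([u,v],-1).reshape(-1,1,2).astype(np.float32),np.array(c["K"]),np.array(c["distortion"])).reshape(480,640,2)
    P=np.stack([p[...,0]*d,-p[...,1]*d,-d,np.ones_like(d)],-1)@np.array(c["extrinsics"]).T
    P=P[...,:3]; P[d==0]=np.nan
    return im,P
def rect(P,m):
    """min-area rect of masked points in world xy: centre, sizes, yaw(deg) of first side, median z"""
    q=P[m][:,:2]; r=cv2.minAreaRect((q*1000).astype(np.float32))
    return np.round(r[0],1),np.round(r[1],1),round(r[2],1),round(float(np.median(P[m][:,2]))*1000,1)
def blobs(m,amin=15):
    n,l,s,c=cv2.connectedComponentsWithStats(m.astype(np.uint8),connectivity=4)
    return [l==i for i in range(1,n) if s[i,4]>=amin]
E
python3 - <<'E'
from h import *
for n in("top","scene"):
    im=cv2.imread(f"pics/{n}0.png"); im,P=cloud(n,im,np.load(f"pics/{n}0.npy"))
    x,y,z=P[...,0],P[...,1],P[...,2]
    hsv=cv2.cvtColor(im,cv2.COLOR_BGR2HSV); purple=(hsv[...,0]>125)&(hsv[...,0]<160)&(hsv[...,1]>90)
    ws=(x>.25)&(x<1)&(y>-.5)&(y<.6)
    print(n,"table z",np.nanmedian(z[(x>.2)&(x<.3)&(y>0)&(y<.3)]))
    for name,lo,hi in(("30-45",.028,.045),("62-90",.062,.09),("105-125",.105,.125)):
        for b in blobs(ws&(z>lo)&(z<hi)):
            v,u=np.argwhere(b).mean(0); print(name,b.sum(),(int(u),int(v)),rect(P,b),"purple" if purple[b].mean()>.4 else "")
im=cv2.imread("pics/top0.png")
cv2.imwrite("pics/crop1.png",cv2.resize(im[120:340,220:400],None,fx=3,fy=2.7,interpolation=cv2.INTER_CUBIC))
E
```

```text
top table z 0.0012374068642647673
30-45 505 (275, 143) (array([803.3, 213. ]), array([58.6, 61.6]), 20.8, 38.2) purple
30-45 16 (405, 142) (array([811.3, -90. ]), array([ 2.1, 34.5]), 82.5, 37.0) 
30-45 1677 (339, 153) (array([782. ,  65.5]), array([ 77. , 130.3]), 3.1, 35.3) 
30-45 23 (397, 193) (array([689.5, -72.8]), array([ 0.9, 45.8]), 81.8, 36.8) 
30-45 30 (223, 191) (array([682.7, 336.5]), array([ 8.7, 42.5]), 15.2, 37.0) 
30-45 513 (292, 205) (array([654.9, 179. ]), array([61.8, 56.2]), 80.6, 38.8) 
30-45 514 (337, 210) (array([648.8,  67.8]), array([62.3, 53.5]), 1.3, 38.6) purple
30-45 17 (396, 210) (array([651.4, -68. ]), array([23.3,  8.1]), 14.3, 37.5) 
30-45 26 (398, 226) (array([610.3, -77.3]), array([31.6, 11.3]), 58.0, 37.0) 
30-45 16 (414, 229) (array([ 604. , -111.5]), array([23.8,  0.8]), 83.9, 36.8) 
30-45 15 (520, 230) (array([ 607.8, -363.2]), array([ 2.9, 11.2]), 77.4, 36.8) 
30-45 25 (431, 232) (array([ 598.3, -151.2]), array([46.3,  1.3]), 81.3, 35.6) 
30-45 22 (458, 236) (array([ 589.6, -214.6]), array([39.8,  1.2]), 82.2, 37.1) 
30-45 45 (506, 245) (array(
[... 1800 characters left out ...]
85.6,  63. ]), array([ 76.8, 130. ]), 3.5, 32.5) 
30-45 631 (215, 394) (array([ 843.3, -257.8]), array([318.8,   6.6]), 81.8, 36.8) 
62-90 300 (377, 199) (array([450.9, 237.5]), array([59.3, 41.9]), 16.4, 73.0) 
62-90 301 (356, 209) (array([468.1, 173.2]), array([60.9, 40.8]), 16.6, 72.7) 
62-90 319 (335, 219) (array([486.4, 112.5]), array([59.2, 41.5]), 16.1, 72.9) 
62-90 459 (461, 264) (array([713., 342.]), array([57.1, 56.8]), 80.4, 77.1) 
62-90 296 (207, 270) (array([ 560.6, -215.7]), array([129.1,  23.8]), 84.8, 78.9) 
62-90 1133 (211, 385) (array([ 842.9, -258. ]), array([319.3,   6.1]), 82.0, 76.0) 
105-125 15182 (206, 332) (array([ 731.4, -242.5]), array([321.2, 230.4]), 81.9, 113.2)
```

View pics/crop1.png

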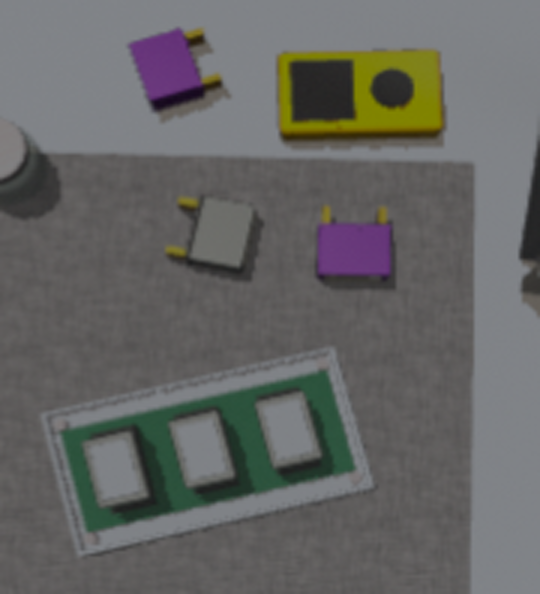

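The crop shows the grey spare at about (293,207) with its brass feet pointing left (world +y). Both purple ones are clearly different, so the choice stands. Next I measure the handle and the drawer front.

```bash
python3 - <<'E'
from h import *
a=np.radians(-8); R=np.array([[np.cos(a),np.sin(a)],[-np.sin(a),np.cos(a)]])
for n in("top","scene"):
    im=cv2.imread(f"pics/{n}0.png"); im,P=cloud(n,im,np.load(f"pics/{n}0.npy"))
    L=(P[...,:2]*1000-[731,-241])@R.T; z=P[...,2]*1000
    for y0 in(-40,0,40):
        m=(abs(L[...,1]-y0)<8)&(L[...,0]<-80)&(L[...,0]>-210)&(z>10)
        o=np.argsort(L[m][:,0]); print(n,y0,[(int(l),int(h)) for l,h in zip(L[m][o,0],z[m][o])][:60:2])
    m=(z>60)&(z<95)&(L[...,0]<-150)&(L[...,0]>-200)&(abs(L[...,1])<100); print("handle",rect(P,m),L[m].min(0),L[m].max(0))
E
```

```text
top -40 [(-185, 82), (-184, 82), (-183, 84), (-183, 80), (-182, 80), (-182, 81), (-181, 81), (-181, 81), (-180, 83), (-179, 84), (-179, 81), (-178, 84), (-177, 82), (-177, 80), (-176, 83), (-175, 77), (-174, 80), (-172, 82), (-170, 78), (-168, 82), (-165, 78), (-163, 81), (-160, 79), (-158, 79), (-156, 76), (-154, 80), (-153, 85), (-150, 81), (-147, 81), (-145, 81)]
top 0 [(-184, 82), (-184, 81), (-183, 81), (-182, 79), (-182, 80), (-181, 80), (-181, 81), (-180, 83), (-179, 86), (-179, 80), (-178, 83), (-178, 83), (-177, 86), (-177, 85), (-176, 84), (-175, 80), (-175, 81), (-174, 82), (-173, 77), (-144, 59), (-144, 21), (-144, 53), (-144, 70), (-144, 68), (-144, 88), (-144, 26), (-143, 89), (-143, 28), (-143, 77), (-143, 56)]
top 40 [(-184, 80), (-183, 84), (-183, 81), (-182, 80), (-182, 83), (-181, 85), (-181, 82), (-181, 84), (-180, 83), (-179, 83), (-179, 83), (-178, 82), (-177, 81), (-177, 83), (-176, 85), (-175, 82), (-175, 81), (-174, 80), (-144, 83), (-144, 24), (-144, 55), (-144, 19), (-143, 79), (-143, 62), (-143, 68), (-143, 20), (-143, 47), (-143, 59), (-143, 72), (-143, 8
[... 694 characters left out ...]
, 76), (-172, 76), (-171, 82), (-143, 96), (-140, 102), (-140, 102), (-139, 99), (-138, 102), (-137, 101), (-137, 104), (-136, 99), (-134, 101), (-134, 100), (-134, 99), (-133, 99), (-132, 101)]
scene 40 [(-185, 75), (-180, 78), (-180, 79), (-178, 78), (-178, 80), (-177, 76), (-176, 79), (-175, 75), (-175, 78), (-175, 83), (-174, 83), (-173, 81), (-173, 74), (-173, 75), (-172, 75), (-171, 77), (-171, 79), (-143, 99), (-141, 99), (-141, 101), (-140, 100), (-139, 100), (-138, 97), (-137, 101), (-136, 97), (-135, 103), (-135, 102), (-134, 100), (-134, 101), (-134, 97)]
handle (array([ 560.6, -215.7]), array([129.1,  23.8]), 84.8, 78.9) [-185.78162808  -63.47460736] [-157.81692359   65.54293644]
```

servo_tool(
  steps=[
    [[0.935,0.957,-0.1,0.65,175],[0.935,0.957,-0.1,0.65,175],[0.935,0.957,-0.1,0.65,175],[0.935,0.957,-0.1,0.65,175],[0.935,0.957,-0.1,0.65,175],[0.935,0.957,-0.1,0.65,175],[0.935,0.957,-0.1,0.65,175],[0.935,0.957,-0.1,0.65,175],[0.935,0.957,-0.1,0.65,175],[0.935,0.957,-0.1,0.65,175],[0.935,0.957,-0.1,0.65,175],[0.935,0.957,-0.1,0.65,175],[0.935,0.957,-0.1,0.65,175],[0.935,0.957,-0.1,0.65,175],[0.935,0.957,-0.1,0.65,175],[0.935,0.957,-0.1,0.65,175],[0.935,0.957,-0.1,0.65,175],[0.935,0.957,-0.1,0.65,175],[0.935,0.957,-0.1,0.65,175],[0,0,0,0,175]],
  ],
)

```text
time_s: 2.1
tool_pos: [0.5372, -0.2327, 0.2063]
ee_rot: [-0.0, -0.634, 0.773, 0.0]
force: [-0.1, -0.7, -0.5]
grip_width: 0.0268
gripper_force: 0.0
```

servo_tool(
  steps=[
    [[0.865,0.875,0,0.66,175],[0,0,0,0,175],[0,0,-0.95,0,175],[0,0,-0.95,0,175],[0,0,-0.95,0,175],[0,0,-0.95,0,175],[0,0,-0.95,0,175],[0,0,-0.95,0,175],[0,0,-0.95,0,175],[0,0,0,0,175],[0,0,0,0,255],[0,0,0,0,255],[0,0,0,0,255],[0,0,0,0,255],[0,0,0,0,255]],
  ],
)

```text
time_s: 3.6
tool_pos: [0.5527, -0.2178, 0.0745]
ee_rot: [-0.0, -0.655, 0.756, -0.0]
force: [-0.1, -4.5, 0.5]
grip_width: 0.0088
gripper_force: 58.6
```

servo_tool(
  steps=[
    [[-0.5,0.07,0,0,255],[-0.99,0.139,0,0,255],[-0.99,0.139,0,0,255],[-0.99,0.139,0,0,255],[-0.99,0.139,0,0,255],[-0.99,0.139,0,0,255],[-0.99,0.139,0,0,255],[-0.4,0.056,0,0,255],[0,0,0,0,255],[0,0,0,0,255]],
  ],
)

```text
time_s: 4.6
tool_pos: [0.4147, -0.1984, 0.0744]
ee_rot: [-0.001, -0.655, 0.756, 0.001]
force: [-1.8, -6.4, 0.5]
grip_width: 0.0089
gripper_force: 59.5
```

servo_tool(
  steps=[
    [[-0.2,0.028,0,0,255],[0,0,0,0,255],[0,0,0,0,255]],
  ],
)

```text
time_s: 4.9
tool_pos: [0.4113, -0.1979, 0.0744]
ee_rot: [-0.001, -0.655, 0.756, 0.0]
force: [-1.7, -5.6, 0.5]
grip_width: 0.0086
gripper_force: 59.5
```

servo_tool(
  steps=[
    [[-0.2,0.028,0,0,255],[0,0,0,0,255]],
  ],
)

```text
time_s: 5.1
tool_pos: [0.4074, -0.1973, 0.0744]
ee_rot: [-0.001, -0.655, 0.756, 0.0]
force: [-1.9, -6.8, -0.7]
grip_width: 0.009
gripper_force: 59.4
```

servo_tool(
  steps=[
    [[-0.2,0.028,0,0,255],[0,0,0,0,255]],
  ],
)

```text
time_s: 5.3
tool_pos: [0.4068, -0.1972, 0.0745]
ee_rot: [0.002, -0.655, 0.755, -0.003]
force: [5.8, -9.5, -9.5]
grip_width: 0.009
gripper_force: 58.9
```

servo_tool(
  steps=[
    [[-0.1,0.014,0,0,255],[0,0,0,0,255]],
  ],
)

```text
time_s: 5.5
tool_pos: [0.4068, -0.1972, 0.0745]
ee_rot: [0.003, -0.655, 0.755, -0.004]
force: [9.4, -11.3, -14.2]
grip_width: 0.0088
gripper_force: 58.5
```

servo_tool(
  steps=[
    [[0,0,0,0,170],[0,0,0,0,170],[0,0,0,0,170],[0,0,1,0,170],[0,0,1,0,170],[0,0,1,0,170],[0,0,1,0,170],[0,0,1,0,150],[0,0,1,0,106]],
  ],
)

```text
time_s: 6.4
tool_pos: [0.4017, -0.1957, 0.1952]
ee_rot: [0.0, -0.655, 0.756, 0.0]
force: [-0.4, 0.6, 0.1]
grip_width: 0.0482
gripper_force: 0.0
```

servo_tool(
  steps=[
    [[0.26,0.97,0,-0.82,106],[0.26,0.97,0,-0.82,106],[0.26,0.97,0,-0.82,106],[0.26,0.97,0,-0.82,106],[0.26,0.97,0,-0.82,106],[0.26,0.97,0,-0.82,106],[0.26,0.97,0,-0.82,106],[0.26,0.97,0,-0.82,106],[0.26,0.97,0,-0.82,106],[0.26,0.97,0,-0.82,106],[0.26,0.97,0,-0.82,106],[0.26,0.97,0,-0.82,106],[0.26,0.97,0,-0.82,106],[0.26,0.97,0,-0.82,106],[0.26,0.97,0,-0.82,106],[0.26,0.97,0,-0.82,106],[0,0,0,0,106],[0,0,0,0,106]],
  ],
)

```text
time_s: 8.2
tool_pos: [0.4848, 0.1144, 0.1941]
ee_rot: [-0.001, -0.142, 0.99, -0.0]
force: [0.3, -0.4, 0.2]
grip_width: 0.0501
gripper_force: 0.0
```

```bash
python3 - <<'E'
from h import *
s=status.observe(); print(s['q'],s['tool_pos'],s['ee_rot'],s['grip_width'])
for n in("top","scene"):
    im,P=cloud(n); cv2.imwrite(f"pics/{n}1.png",im)
    a=np.radians(-8); R=np.array([[np.cos(a),np.sin(a)],[-np.sin(a),np.cos(a)]])
    L=(P[...,:2]*1000-[731,-241])@R.T; z=P[...,2]*1000
    m=(z>65)&(z<95)&(L[...,0]<-315)&(L[...,0]>-350)&(abs(L[...,1])<100); print("handle",rect(P,m),L[m].min(0),L[m].max(0))
    m=(z>10)&(z<30)&(L[...,0]<-120)&(L[...,0]>-320)&(abs(L[...,1])<150); print("floor",rect(P,m),L[m].min(0),L[m].max(0))
t=cv2.imread("pics/top1.png")[100:320,220:560]; s=cv2.imread("pics/scene1.png")[150:370,180:520]
cv2.imwrite("pics/v1.png",cv2.resize(np.hstack([t,s]),None,fx=1.17,fy=1.17*1.3))
E
```

```text
[ 5.58163957e-01  2.16679587e-01 -3.72600123e-01 -4.71903791e-04
 -9.82467966e-01 -1.84377890e+00] [0.48476574 0.11442397 0.19410766] [-5.14403859e-04 -1.41978257e-01  9.89869643e-01 -1.25189438e-05] 0.05008207856591296
handle (array([ 409.3, -194.6]), array([129.7,  19.7]), 81.9, 82.0) [-334.87209394  -63.70932495] [-315.0480895    66.02546206]
floor (array([ 525.8, -210.7]), array([291.1, 174.7]), 82.0, 22.8) [-294.77981017 -144.07098285] [-120.04367735  147.00362648]
handle (array([ 410.7, -195.5]), array([129.9,  19.8]), 83.9, 79.1) [-335.33890206  -64.67604648] [-315.28367989   65.42610634]
floor (array([ 504.1, -204.6]), array([292.2,  94.6]), 82.8, 20.4) [-279.01911457 -140.99335107] [-180.46206708  149.8889441 ]
```

View pics/v1.png

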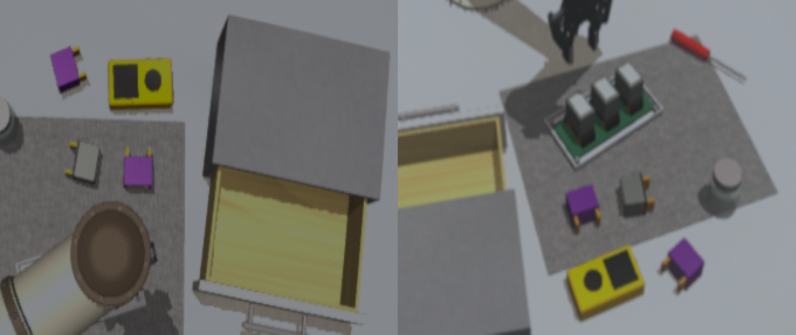

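The top view shows the drawer fully open with a clear floor. The spare is unmoved at about crop (87,160), and the gripper is beside the first relay. I descend on the relay at (0.486, 0.113) and grip across its 38 mm, so the pads act as a hinge about y.

servo_tool(
  steps=[
    [[0.04,-0.05,-0.9,0,106],[0,0,-0.9,0,106],[0,0,-0.9,0,106],[0,0,-0.9,0,106],[0,0,-0.9,0,106],[0,0,-0.9,0,106],[0,0,-0.9,0,106],[0,0,-0.6,0,106],[0,0,0,0,106]],
  ],
)

```text
time_s: 9.2
tool_pos: [0.4849, 0.112, 0.0549]
ee_rot: [-0.002, -0.141, 0.99, -0.001]
force: [0.1, 0.1, 0.1]
grip_width: 0.05
gripper_force: 0.0
```

servo_tool(
  steps=[
    [[0,0,0,0,255],[0,0,0,0,255],[0,0,0,0,255],[0,0,0,0,255],[0,0,0,0,255]],
  ],
)

```text
time_s: 9.7
tool_pos: [0.486, 0.1136, 0.0569]
ee_rot: [0.0, -0.141, 0.99, 0.0]
force: [-4.2, 4.6, 1.7]
grip_width: 0.0372
gripper_force: 61.3
```

servo_tool(
  steps=[
    [[-0.058,-0.016,0.015,0,255],[-0.058,-0.016,0.015,0,255],[-0.058,-0.016,0.015,0,255],[0,0,0,0,255]],
  ],
)

```text
time_s: 10.1
tool_pos: [0.4856, 0.1136, 0.0572]
ee_rot: [0.003, -0.141, 0.99, 0.001]
force: [7.2, 1.7, -11.0]
grip_width: 0.0372
gripper_force: 61.8
```

servo_tool(
  steps=[
    [[-0.058,-0.016,0.02,0,255],[-0.058,-0.016,0.02,0,255],[0,0,0,0,255]],
  ],
)

```text
time_s: 10.4
tool_pos: [0.4852, 0.1135, 0.0581]
ee_rot: [0.005, -0.142, 0.99, 0.001]
force: [11.6, 1.1, -18.0]
grip_width: 0.037
gripper_force: 61.8
```

servo_tool(
  steps=[
    [[0,0,-0.1,0,255],[-0.058,-0.016,-0.04,0,255],[-0.058,-0.016,0,0,255],[0,0,0,0,255]],
  ],
)

```text
time_s: 10.8
tool_pos: [0.4851, 0.1135, 0.0573]
ee_rot: [0.008, -0.142, 0.99, 0.002]
force: [12.9, -0.2, -6.4]
grip_width: 0.0376
gripper_force: 62.8
```

servo_tool(
  steps=[
    [[-0.096,-0.027,0,0,255],[-0.096,-0.027,0,0,255],[-0.096,-0.027,0,0,255],[0,0,0,0,255]],
  ],
)

```text
time_s: 11.2
tool_pos: [0.4833, 0.1132, 0.058]
ee_rot: [0.012, -0.143, 0.99, 0.003]
force: [22.6, -3.5, -12.3]
grip_width: 0.0371
gripper_force: 62.4
```

servo_tool(
  steps=[
    [[-0.096,-0.027,0.015,0,255],[-0.096,-0.027,0.015,0,255],[-0.096,-0.027,0.015,0,255],[0,0,0,0,255]],
  ],
)

```text
time_s: 11.6
tool_pos: [0.4785, 0.1122, 0.0593]
ee_rot: [0.013, -0.143, 0.99, 0.003]
force: [23.7, -2.9, -12.8]
grip_width: 0.0376
gripper_force: 44.8
```

```bash
python3 - <<'E'
from h import *
im,P=cloud("scene"); cv2.imwrite("pics/s2.png",cv2.resize(im[150:290,260:440],None,fx=4.2,fy=4.2,interpolation=cv2.INTER_CUBIC))
E
```

```text
(no output)
```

View pics/s2.png

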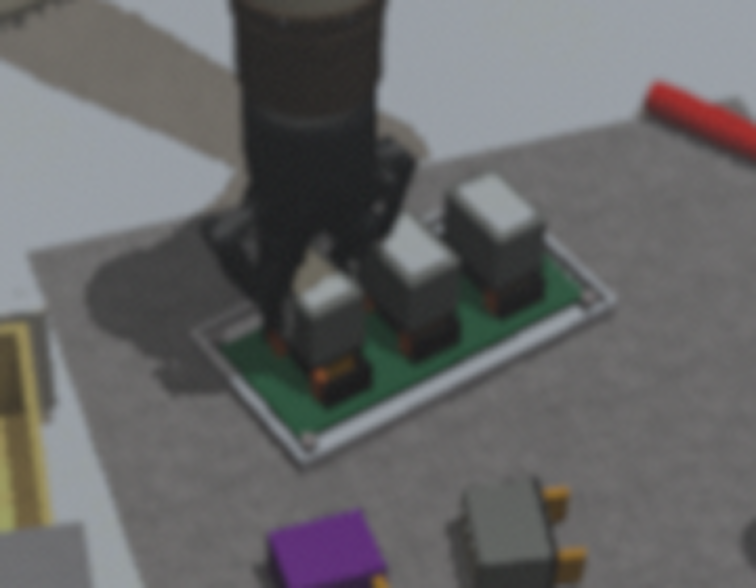

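The picture shows the far brass foot of the first relay out at crop (340,370), with the green board seated. Now I swing it the other way.

servo_tool(
  steps=[
    [[0.096,0.027,0,0,255],[0.096,0.027,0,0,255],[0.096,0.027,0,0,255],[0.096,0.027,0,0,255],[0.096,0.027,0,0,255],[0.096,0.027,0,0,255],[0.096,0.027,0,0,255],[0,0,0,0,255]],
  ],
)

```text
time_s: 12.45
tool_pos: [0.4803, 0.1124, 0.0582]
ee_rot: [0.001, -0.142, 0.99, 0.0]
force: [-6.8, 5.6, 14.2]
grip_width: 0.0369
gripper_force: 64.8
```

servo_tool(
  steps=[
    [[0.096,0.027,0.02,0,255],[0.096,0.027,0.02,0,255],[0.096,0.027,0.02,0,255],[0,0,0,0,255]],
  ],
)

```text
time_s: 12.85
tool_pos: [0.4814, 0.1127, 0.0576]
ee_rot: [-0.005, -0.141, 0.99, -0.001]
force: [-13.8, 9.1, 11.5]
grip_width: 0.0373
gripper_force: 64.5
```

servo_tool(
  steps=[
    [[0,0,0.1,0,255],[0,0,0.1,0,255],[0.048,0.014,0.07,0,255],[0,0,0,0,255]],
  ],
)

```text
time_s: 13.25
tool_pos: [0.4813, 0.1126, 0.0591]
ee_rot: [-0.006, -0.14, 0.99, -0.0]
force: [-6.2, 8.8, -16.9]
grip_width: 0.0372
gripper_force: 61.8
```

servo_tool(
  steps=[
    [[0.096,0.027,0.03,0,255],[0.096,0.027,0.03,0,255],[0.096,0.027,0.03,0,255],[0,0,0,0,255]],
  ],
)

```text
time_s: 13.65
tool_pos: [0.4832, 0.113, 0.0598]
ee_rot: [-0.01, -0.139, 0.99, -0.001]
force: [-13.0, 10.0, -10.8]
grip_width: 0.0376
gripper_force: 62.7
```

servo_tool(
  steps=[
    [[0.096,0.027,0.045,0,255],[0.096,0.027,0.045,0,255],[0.096,0.027,0.045,0,255],[0.096,0.027,0.045,0,255],[0,0,0,0,255]],
  ],
)

```text
time_s: 14.15
tool_pos: [0.4887, 0.1146, 0.0627]
ee_rot: [-0.013, -0.139, 0.99, -0.002]
force: [-17.2, 11.8, -10.5]
grip_width: 0.037
gripper_force: 62.6
```

servo_tool(
  steps=[
    [[0.096,0.027,0.045,0,255],[0.096,0.027,0.045,0,255],[0.096,0.027,0.045,0,255],[0,0,0,0,255]],
  ],
)

```text
time_s: 14.55
tool_pos: [0.4893, 0.1146, 0.0631]
ee_rot: [-0.019, -0.138, 0.99, -0.003]
force: [-24.8, 12.8, -13.2]
grip_width: 0.0372
gripper_force: 62.4
```

servo_tool(
  steps=[
    [[0.02,0.12,0.01,0,255],[0.06,0.12,0.02,0,255],[0.096,0.027,0.04,0,255],[0.096,0.027,0.04,0,255],[0,0,0,0,255]],
  ],
)

```text
time_s: 15.05
tool_pos: [0.4897, 0.1153, 0.0633]
ee_rot: [-0.026, -0.137, 0.99, -0.006]
force: [-27.3, 0.0, -13.4]
grip_width: 0.0369
gripper_force: 62.8
```

```bash
python3 - <<'E'
from h import *
im,P=cloud("scene"); cv2.imwrite("pics/s3.png",cv2.resize(im[150:290,260:440],None,fx=4.2,fy=4.2,interpolation=cv2.INTER_CUBIC))
E
```

```text
(no output)
```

View pics/s3.png

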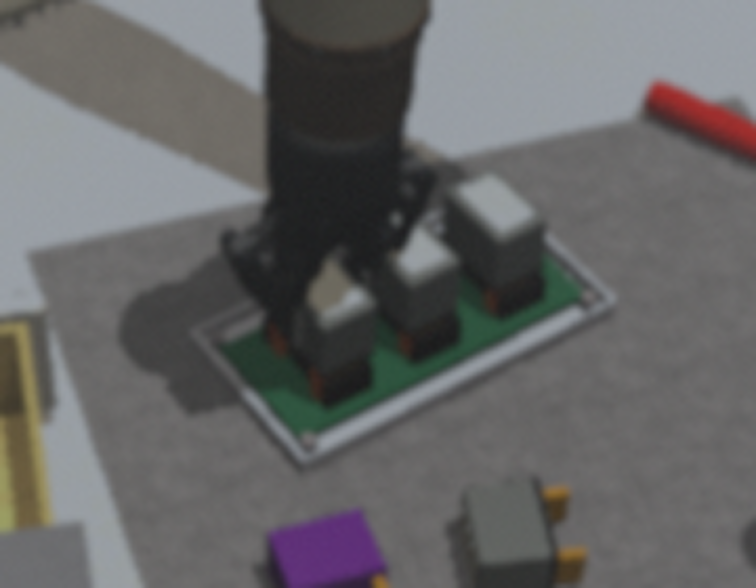

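```bash
cat >> h.py <<'E'
def relay_prof(c,yaw=15.7,n="scene",show=True):
    im,P=cloud(n); a=np.radians(yaw)
    D=P-np.array([c[0],c[1],0]); u=(D[...,0]*np.cos(a)+D[...,1]*np.sin(a))*1000; v=(-D[...,0]*np.sin(a)+D[...,1]*np.cos(a))*1000; z=P[...,2]*1000
    m=(abs(v)<15)&(u>5)&(u<50)&(z>25)&(z<110)
    o=[(int(k),int(i),int(j)) for i,j,k in zip(u[m],v[m],z[m])]
    top=[(k,i,j) for k,i,j in o if k>66]; fc=[(k,i,j) for k,i,j in o if 38<k<62]
    T=np.array(top); F=np.array(fc)
    if len(T): print("top: umax",T[:,1].max(),"fit z vs u",np.polyfit(T[:,1],T[:,0],1),len(T))
    if len(F): print("face: fit u vs z",np.polyfit(F[:,0],F[:,1],1),len(F),np.median(F,0))
    return im
E
python3 - <<'E'
from h import *
for c in((.486,.1133),(.4678,.175),(.450,.2385)): relay_prof(c)
E
```

```text
top: umax 34 fit z vs u [-0.22755004 82.26001141] 136
face: fit u vs z [2.88386594e-02 2.91796571e+01] 62 [50.  31.   0.5]
top: umax 30 fit z vs u [-0.16849966 77.23797382] 99
face: fit u vs z [7.59018084e-03 2.66127743e+01] 60 [52. 27.  0.]
top: umax 29 fit z vs u [-0.12380213 74.87694485] 86
face: fit u vs z [1.91114558e-02 2.55073122e+01] 55 [49. 27.  0.]
```

```bash
cat >> h.py <<'E'
def board(im,P,note=""):
    hsv=cv2.cvtColor(im,cv2.COLOR_BGR2HSV); g=(hsv[...,0]>55)&(hsv[...,0]<95)&(hsv[...,1]>90)
    g=cv2.erode(g.astype(np.uint8),np.ones((3,3)))>0
    x,y=P[...,0],P[...,1]
    m=g&(x>.38)&(x<.56)&(y>.05)&(y<.32)
    print(note,"board z: all %.1f  far end %.1f"%(np.nanmedian(P[m][:,2])*1e3,np.nanmedian(P[m&(y>.2)][:,2])*1e3),m.sum())
E
python3 - <<'E'
from h import *
im=cv2.imread("pics/scene0.png"); board(*cloud("scene",im,np.load("pics/scene0.npy")),"before")
im,P=cloud("scene"); board(im,P,"now"); board(*cloud("scene"),"now")
im=cv2.imread("pics/scene0.png")
E
```

```text
before board z: all 8.4  far end 8.4 176
now board z: all 8.5  far end 8.8 176
now board z: all 8.7  far end 8.5 178
```

servo_tool(
  steps=[
    [[-0.096,-0.027,-0.03,0,255],[-0.096,-0.027,-0.03,0,255],[-0.096,-0.027,-0.03,0,255],[-0.096,-0.027,-0.03,0,255],[-0.096,-0.027,-0.03,0,255],[-0.096,-0.027,-0.03,0,255],[-0.096,-0.027,-0.03,0,255],[0,0,0,0,255]],
  ],
)

```text
time_s: 16.15
tool_pos: [0.489, 0.1153, 0.0636]
ee_rot: [-0.011, -0.139, 0.99, -0.004]
force: [-4.6, -4.1, -15.9]
grip_width: 0.0375
gripper_force: 62.7
```

servo_tool(
  steps=[
    [[-0.096,-0.027,-0.02,0,255],[-0.096,-0.027,-0.02,0,255],[-0.096,-0.027,-0.02,0,255],[0,0,0,0,255]],
  ],
)

```text
time_s: 16.55
tool_pos: [0.4881, 0.1152, 0.0642]
ee_rot: [-0.006, -0.14, 0.99, -0.003]
force: [4.2, -7.6, -17.2]
grip_width: 0.0371
gripper_force: 62.9
```

servo_tool(
  steps=[
    [[-0.096,-0.027,-0.08,0,255],[-0.096,-0.027,-0.06,0,255],[-0.096,-0.027,-0.04,0,255],[0,0,0,0,255]],
  ],
)

```text
time_s: 16.95
tool_pos: [0.4876, 0.1152, 0.064]
ee_rot: [0.0, -0.141, 0.99, -0.002]
force: [11.1, -10.7, -6.7]
grip_width: 0.0372
gripper_force: 64.4
```

servo_tool(
  steps=[
    [[-0.096,-0.027,-0.02,0,255],[-0.096,-0.027,-0.02,0,255],[-0.096,-0.027,0.0,0,255],[0,0,0,0,255]],
  ],
)

```text
time_s: 17.35
tool_pos: [0.4865, 0.115, 0.0643]
ee_rot: [0.005, -0.142, 0.99, -0.001]
force: [20.3, -13.8, -11.0]
grip_width: 0.0376
gripper_force: 64.1
```

servo_tool(
  steps=[
    [[-0.07,-0.12,0.01,0,255],[-0.07,-0.12,0.01,0,255],[-0.096,-0.027,0.015,0,255],[0,0,0,0,255]],
  ],
)

```text
time_s: 17.75
tool_pos: [0.4846, 0.1139, 0.0654]
ee_rot: [0.01, -0.142, 0.99, 0.003]
force: [19.5, -0.4, -17.0]
grip_width: 0.0372
gripper_force: 63.4
```

servo_tool(
  steps=[
    [[-0.096,-0.027,0.015,0,255],[-0.096,-0.027,0.015,0,255],[-0.096,-0.027,0.015,0,255],[0,0,0,0,255]],
  ],
)

```text
time_s: 18.15
tool_pos: [0.4802, 0.1129, 0.0668]
ee_rot: [0.011, -0.143, 0.99, 0.003]
force: [22.5, -1.4, -17.1]
grip_width: 0.037
gripper_force: 63.0
```

servo_tool(
  steps=[
    [[0,0,-0.06,0,255],[0,0,-0.04,0,255],[0,0,0,0,255]],
  ],
)

```text
time_s: 18.45
tool_pos: [0.4804, 0.1129, 0.0666]
ee_rot: [0.012, -0.143, 0.99, 0.003]
force: [17.0, -2.1, -2.3]
grip_width: 0.0374
gripper_force: 65.2
```

```bash
python3 - <<'E'
from h import *
im,P=cloud("scene"); board(im,P,"now"); relay_prof((.486,.1133))
E
```

```text
now board z: all 8.6  far end 8.2 188
top: umax 26 fit z vs u [-0.5814326  89.59772425] 111
face: fit u vs z [-0.03231737 24.71376042] 59 [50. 23.  0.]
```

servo_tool(
  steps=[
    [[0.096,0.027,0.06,0,255],[0.096,0.027,0.06,0,255],[0.096,0.027,0.05,0,255],[0.096,0.027,0.05,0,255],[0.096,0.027,0.05,0,255],[0,0,0,0,255]],
  ],
)

```text
time_s: 19.15
tool_pos: [0.4811, 0.1128, 0.0673]
ee_rot: [0.002, -0.141, 0.99, 0.001]
force: [4.3, 3.7, -13.5]
grip_width: 0.037
gripper_force: 63.8
```

servo_tool(
  steps=[
    [[0.096,0.027,0.04,0,255],[0.096,0.027,0.04,0,255],[0.096,0.027,0.04,0,255],[0,0,0,0,255]],
  ],
)

```text
time_s: 19.55
tool_pos: [0.4819, 0.1129, 0.0678]
ee_rot: [-0.004, -0.14, 0.99, -0.0]
force: [-3.5, 6.1, -13.7]
grip_width: 0.0371
gripper_force: 63.9
```

Forces are good. I keep swinging toward +u.

servo_tool(
  steps=[
    [[0.096,0.037,0.035,0,255],[0.096,0.037,0.035,0,255],[0.096,0.037,0.035,0,255],[0.096,0.037,0.035,0,255],[0,0,0,0,255]],
  ],
)

```text
time_s: 20.05
tool_pos: [0.4837, 0.1134, 0.0686]
ee_rot: [-0.011, -0.139, 0.99, -0.002]
force: [-11.8, 5.7, -10.9]
grip_width: 0.0371
gripper_force: 64.0
```

servo_tool(
  steps=[
    [[0.096,0.037,0.045,0,255],[0.096,0.037,0.045,0,255],[0.096,0.037,0.045,0,255],[0,0,0,0,255]],
  ],
)

```text
time_s: 20.45
tool_pos: [0.4872, 0.1145, 0.0703]
ee_rot: [-0.014, -0.138, 0.99, -0.003]
force: [-14.6, 5.6, -11.8]
grip_width: 0.0369
gripper_force: 63.8
```

servo_tool(
  steps=[
    [[0.096,0.033,0.045,0,255],[0.096,0.033,0.045,0,255],[0.096,0.033,0.045,0,255],[0,0,0,0,255]],
  ],
)

```text
time_s: 20.85
tool_pos: [0.4885, 0.1149, 0.0709]
ee_rot: [-0.019, -0.138, 0.99, -0.004]
force: [-21.7, 6.6, -15.3]
grip_width: 0.0368
gripper_force: 63.6
```

servo_tool(
  steps=[
    [[-0.096,-0.027,-0.035,0,255],[-0.096,-0.027,-0.035,0,255],[-0.096,-0.027,-0.035,0,255],[-0.096,-0.027,-0.035,0,255],[-0.096,-0.027,-0.035,0,255],[-0.096,-0.027,-0.035,0,255],[-0.096,-0.027,-0.035,0,255],[-0.096,-0.027,-0.035,0,255],[0,0,0,0,255]],
  ],
)

```text
time_s: 21.75
tool_pos: [0.4867, 0.1149, 0.0714]
ee_rot: [-0.003, -0.141, 0.99, -0.001]
force: [-3.6, -0.1, -16.3]
grip_width: 0.0372
gripper_force: 63.5
```

servo_tool(
  steps=[
    [[-0.096,-0.027,-0.05,0,255],[-0.096,-0.027,-0.05,0,255],[-0.096,-0.027,-0.04,0,255],[-0.096,-0.027,-0.03,0,255],[0,0,0,0,255]],
  ],
)

```text
time_s: 22.25
tool_pos: [0.4855, 0.1149, 0.0719]
ee_rot: [0.005, -0.142, 0.99, 0.001]
force: [4.5, -6.3, -10.0]
grip_width: 0.037
gripper_force: 64.3
```

servo_tool(
  steps=[
    [[-0.096,-0.027,-0.01,0,255],[-0.096,-0.027,0,0,255],[-0.096,-0.027,0.01,0,255],[0,0,0,0,255]],
  ],
)

```text
time_s: 22.65
tool_pos: [0.4837, 0.1149, 0.0729]
ee_rot: [0.009, -0.143, 0.99, 0.002]
force: [11.0, -7.8, -13.8]
grip_width: 0.0372
gripper_force: 64.0
```

servo_tool(
  steps=[
    [[-0.08,-0.05,0.01,0,255],[-0.08,-0.05,0.01,0,255],[-0.08,-0.05,0.01,0,255],[0,0,0,0,255]],
  ],
)

```text
time_s: 23.05
tool_pos: [0.4774, 0.1126, 0.0746]
ee_rot: [0.008, -0.142, 0.99, 0.002]
force: [2.0, -0.3, 4.2]
grip_width: 0.0372
gripper_force: 66.3
```

servo_tool(
  steps=[
    [[-0.08,-0.03,0.01,0,255],[-0.08,-0.03,0.01,0,255],[0,0,0,0,255]],
  ],
)

```text
time_s: 23.35
tool_pos: [0.4723, 0.1112, 0.0748]
ee_rot: [0.006, -0.142, 0.99, 0.002]
force: [0.3, 3.0, 11.5]
grip_width: 0.037
gripper_force: 67.6
```

```bash
python3 - <<'E'
from h import *
im,P=cloud("scene"); board(im,P,"now"); relay_prof((.486,.1133))
cv2.imwrite("pics/s4.png",cv2.resize(im[150:290,260:440],None,fx=4.2,fy=4.2,interpolation=cv2.INTER_CUBIC))
E
```

```text
now board z: all 8.2  far end 7.6 221
top: umax 20 fit z vs u [ -1.50203241 101.28156569] 113
face: fit u vs z [ 0.01433196 13.35150362] 56 [52. 14. -1.]
```

View pics/s4.png

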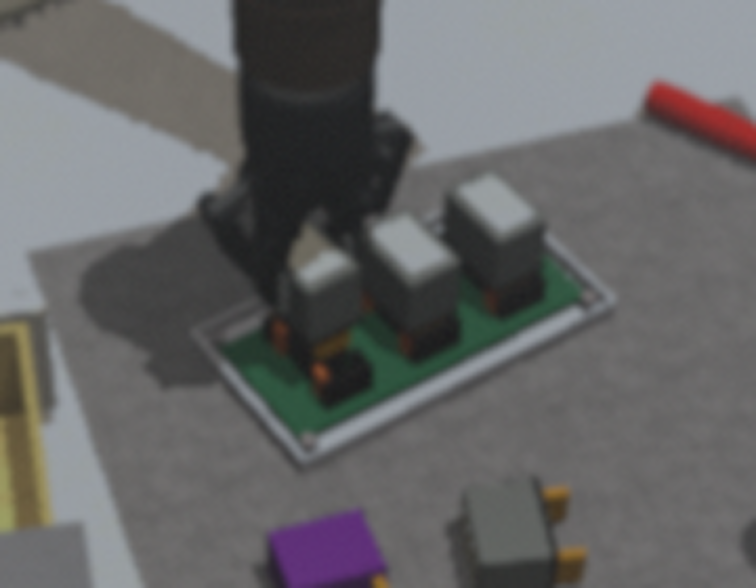

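The near foot is fully out, seen at crop (330,340), and the relay has slid off its slots, so it is free. I lift it gently and check the force.

servo_tool(
  steps=[
    [[0,0,0.1,0,255],[0,0,0.1,0,255],[0,0,0.1,0,255],[0,0,0,0,255]],
  ],
)

```text
time_s: 23.85
tool_pos: [0.4677, 0.1083, 0.0769]
ee_rot: [-0.0, -0.141, 0.99, -0.0]
force: [0.0, 0.6, -1.3]
grip_width: 0.0371
gripper_force: 65.8
```

servo_tool(
  steps=[
    [[0,0,0.1,0,255],[0,0,0.1,0,255],[0,0,0,0,255]],
  ],
)

```text
time_s: 24.15
tool_pos: [0.4681, 0.1084, 0.081]
ee_rot: [0.0, -0.141, 0.99, 0.0]
force: [-0.2, -0.1, -1.8]
grip_width: 0.0369
gripper_force: 65.7
```

servo_tool(
  steps=[
    [[0,0,0.95,0,255],[0,0,0.95,0,255],[0,0,0.95,0,255],[0,0,0.95,0,255],[0,0,0.95,0,255]],
  ],
)

```text
time_s: 24.65
tool_pos: [0.4677, 0.1083, 0.1764]
ee_rot: [-0.0, -0.141, 0.99, -0.0]
force: [0.2, -1.3, -1.8]
grip_width: 0.037
gripper_force: 65.7
```

servo_tool(
  steps=[
    [[0.23,-0.95,0,-0.245,255],[0.23,-0.95,0,-0.245,255],[0.23,-0.95,0,-0.245,255],[0.23,-0.95,0,-0.245,255],[0.23,-0.95,0,-0.245,255],[0.23,-0.95,0,-0.245,255],[0.23,-0.95,0,-0.245,255],[0.23,-0.95,0,-0.245,255],[0.23,-0.95,0,-0.245,255],[0.23,-0.95,0,-0.245,255],[0.23,-0.95,0,-0.245,255],[0.23,-0.95,0,-0.245,255],[0.23,-0.95,0,-0.245,255],[0.23,-0.95,0,-0.245,255],[0.23,-0.95,0,-0.245,255],[0.23,-0.95,0,-0.245,255],[0.23,-0.95,0,-0.245,255],[0.23,-0.95,0,-0.245,255],[0,-0.95,0,-0.245,255],[0,-0.95,0,-0.245,255]],
  ],
)

```text
time_s: 26.65
tool_pos: [0.5505, -0.2723, 0.1752]
ee_rot: [-0.001, 0.073, 0.997, 0.0]
force: [0.3, -0.3, -0.9]
grip_width: 0.037
gripper_force: 65.7
```

servo_tool(
  steps=[
    [[0,0,0,0,255],[0,0,0,0,255]],
  ],
)

```text
time_s: 26.85
tool_pos: [0.5503, -0.2716, 0.1752]
ee_rot: [-0.001, 0.073, 0.997, 0.0]
force: [-0.3, 0.8, -0.5]
grip_width: 0.0369
gripper_force: 65.7
```

servo_tool(
  steps=[
    [[0,-0.1,-1,0,255],[0,-0.1,-1,0,255],[0,0,-1,0,255],[0,0,-1,0,255],[0,0,-0.8,0,255],[0,0,-0.2,0,255],[0,0,-0.1,0,255],[0,0,0,0,255]],
  ],
)

```text
time_s: 27.65
tool_pos: [0.5513, -0.2753, 0.0745]
ee_rot: [0.001, 0.072, 0.997, -0.0]
force: [0.2, 0.2, -0.9]
grip_width: 0.037
gripper_force: 65.8
```

servo_tool(
  steps=[
    [[0,0,-0.1,0,255],[0,0,-0.1,0,255],[0,0,0,0,255]],
  ],
)

```text
time_s: 27.95
tool_pos: [0.5507, -0.2756, 0.07]
ee_rot: [0.0, 0.072, 0.997, 0.0]
force: [-0.6, 0.2, -0.5]
grip_width: 0.0367
gripper_force: 65.8
```

servo_tool(
  steps=[
    [[0,0,-0.1,0,255],[0,0,-0.05,0,255],[0,0,0,0,255]],
  ],
)

```text
time_s: 28.25
tool_pos: [0.5507, -0.2756, 0.0669]
ee_rot: [-0.0, 0.072, 0.997, -0.0]
force: [0.4, -0.0, -1.2]
grip_width: 0.0368
gripper_force: 66.1
```

servo_tool(
  steps=[
    [[0,0,-0.1,0,255],[0,0,0,0,255]],
  ],
)

```text
time_s: 28.45
tool_pos: [0.5522, -0.2758, 0.0668]
ee_rot: [0.002, 0.072, 0.997, -0.001]
force: [-0.3, 1.3, 6.2]
grip_width: 0.0372
gripper_force: 66.9
```

servo_tool(
  steps=[
    [[0,0,0,0,106],[0,0,0,0,106],[0,0,0,0,106],[0,0,0.5,0,106],[0,0,1,0,106],[0,0,1,0,106],[0,0,1,0,106],[0,0,1,0,106],[0,0,1,0,106],[0,0,1,0,106]],
  ],
)

```text
time_s: 29.45
tool_pos: [0.5506, -0.2757, 0.1963]
ee_rot: [0.0, 0.072, 0.997, -0.0]
force: [-0.2, -0.1, 0.1]
grip_width: 0.05
gripper_force: 0.0
```

servo_tool(
  steps=[
    [[-0.22,0.98,0,0.245,106],[-0.22,0.98,0,0.245,106],[-0.22,0.98,0,0.245,106],[-0.22,0.98,0,0.245,106],[-0.22,0.98,0,0.245,106],[-0.22,0.98,0,0.245,106],[-0.22,0.98,0,0.245,106],[-0.22,0.98,0,0.245,106],[-0.22,0.98,0,0.245,106],[-0.22,0.98,0,0.245,106],[-0.22,0.98,0,0.245,106],[-0.22,0.98,0,0.245,106],[-0.22,0.98,0,0.245,106],[-0.22,0.98,0,0.245,106],[-0.22,0.98,0,0.245,106],[-0.22,0.98,0,0.245,106],[-0.22,0.98,0,0.245,106],[-0.22,0.98,0,0.245,106],[-0.22,0.98,0,0.245,106],[0,0.98,0,0.245,106]],
  ],
)

```text
time_s: 31.45
tool_pos: [0.4666, 0.1171, 0.1956]
ee_rot: [0.0, -0.142, 0.99, 0.0]
force: [0.6, -0.4, 0.3]
grip_width: 0.0498
gripper_force: 0.0
```

servo_tool(
  steps=[
    [[0,1,0,0,106],[0,1,0,0,106],[0,0.85,0,0,106],[0,0,0,0,106],[0,0,0,0,106]],
  ],
)

```text
time_s: 31.95
tool_pos: [0.467, 0.1734, 0.1949]
ee_rot: [-0.0, -0.141, 0.99, -0.0]
force: [-0.8, -0.2, -0.2]
grip_width: 0.0498
gripper_force: 0.0
```

```bash
python3 - <<'E'
from h import *
im,P=cloud("top"); x,y,z=P[...,0],P[...,1],P[...,2]
hsv=cv2.cvtColor(im,cv2.COLOR_BGR2HSV)
m=(x>.46)&(x<.62)&(y>-.35)&(y<-.06)&(z>.05)&(z<.098)&(hsv[...,1]<60)
for b in blobs(m): print(rect(P,b),b.sum())
im,P=cloud("scene"); x,y,z=P[...,0],P[...,1],P[...,2]
m=(x>.4)&(x<.53)&(y>.08)&(y<.3)&(z>.062)&(z<.09)
for b in blobs(m,50): print("board relays",rect(P,b),b.sum())
m=(x>.58)&(x<.72)&(y>.12)&(y<.25)&(z>.028)&(z<.045)
for b in blobs(m,50): print("loose",rect(P,b),b.sum())
E
```

```text
(array([ 555. , -275.1]), array([40.4, 56.5]), 81.4, 83.1) 552
board relays (array([450.6, 235.6]), array([61.7, 41.7]), 14.3, 73.3) 295
board relays (array([468.6, 173.4]), array([61.7, 39.3]), 18.0, 73.1) 308
loose (array([655.7, 175. ]), array([60.1, 59.7]), 83.6, 35.8) 425
```

servo_tool(
  steps=[
    [[0.03,0.09,-0.9,0,106],[0,0,-0.9,0,106],[0,0,-0.9,0,106],[0,0,-0.9,0,106],[0,0,-0.9,0,106],[0,0,-0.9,0,106],[0,0,-0.9,0,106],[0,0,-0.65,0,106],[0,0,0,0,106],[0,0,0,0,255],[0,0,0,0,255],[0,0,0,0,255],[0,0,0,0,255],[0,0,0,0,255]],
  ],
)

```text
time_s: 33.45
tool_pos: [0.4677, 0.1759, 0.0564]
ee_rot: [0.0, -0.141, 0.99, 0.001]
force: [-2.6, 4.1, -1.6]
grip_width: 0.0372
gripper_force: 60.8
```

servo_tool(
  steps=[
    [[-0.096,-0.027,-0.015,0,255],[-0.096,-0.027,-0.015,0,255],[-0.096,-0.027,-0.015,0,255],[-0.096,-0.027,-0.015,0,255],[0,0,0,0,255]],
  ],
)

```text
time_s: 33.95
tool_pos: [0.4667, 0.1758, 0.0567]
ee_rot: [0.008, -0.143, 0.99, 0.002]
force: [16.1, -0.8, -7.8]
grip_width: 0.037
gripper_force: 61.0
```

servo_tool(
  steps=[
    [[-0.096,-0.027,-0.01,0,255],[-0.096,-0.027,-0.005,0,255],[-0.096,-0.027,0,0,255],[0,0,0,0,255]],
  ],
)

```text
time_s: 34.35
tool_pos: [0.4645, 0.1754, 0.0574]
ee_rot: [0.011, -0.143, 0.99, 0.004]
force: [24.1, -4.7, -11.6]
grip_width: 0.0376
gripper_force: 61.5
```

servo_tool(
  steps=[
    [[-0.096,-0.027,0.01,0,255],[-0.096,-0.027,0.01,0,255],[-0.096,-0.027,0.01,0,255],[0,0,0,0,255]],
  ],
)

```text
time_s: 34.75
tool_pos: [0.4613, 0.1748, 0.0586]
ee_rot: [0.014, -0.143, 0.99, 0.005]
force: [32.5, -6.5, -15.1]
grip_width: 0.0369
gripper_force: 62.5
```

servo_tool(
  steps=[
    [[0.096,0.027,0.035,0,255],[0.096,0.027,0.035,0,255],[0.096,0.027,0.045,0,255],[0.096,0.027,0.045,0,255],[0.096,0.027,0.045,0,255],[0.096,0.027,0.045,0,255],[0,0,0,0,255]],
  ],
)

```text
time_s: 35.45
tool_pos: [0.4618, 0.1746, 0.0593]
ee_rot: [0.002, -0.141, 0.99, 0.002]
force: [4.3, 4.6, -16.0]
grip_width: 0.0373
gripper_force: 63.0
```

servo_tool(
  steps=[
    [[0.096,0.027,0.045,0,255],[0.096,0.027,0.045,0,255],[0.096,0.027,0.045,0,255],[0.096,0.027,0.045,0,255],[0,0,0,0,255]],
  ],
)

```text
time_s: 35.95
tool_pos: [0.4636, 0.175, 0.0611]
ee_rot: [-0.004, -0.14, 0.99, 0.0]
force: [-8.2, 11.0, -11.1]
grip_width: 0.0371
gripper_force: 63.7
```

servo_tool(
  steps=[
    [[0.08,0.06,0.04,0,255],[0.08,0.06,0.04,0,255],[0.08,0.06,0.04,0,255],[0,0,0,0,255]],
  ],
)

```text
time_s: 36.35
tool_pos: [0.4644, 0.1754, 0.0616]
ee_rot: [-0.009, -0.139, 0.99, -0.002]
force: [-13.2, 6.7, -13.9]
grip_width: 0.0373
gripper_force: 63.5
```

servo_tool(
  steps=[
    [[0.09,0.04,0.045,0,255],[0.09,0.04,0.045,0,255],[0.09,0.04,0.045,0,255],[0,0,0,0,255]],
  ],
)

```text
time_s: 36.75
tool_pos: [0.468, 0.1765, 0.0638]
ee_rot: [-0.012, -0.139, 0.99, -0.003]
force: [-15.2, 4.9, -11.2]
grip_width: 0.0374
gripper_force: 63.7
```

```bash
python3 - <<'E'
from h import *
im,P=cloud("scene"); board(im,P,"now"); relay_prof((.4676,.1752))
E
```

```text
now board z: all 8.4  far end 9.0 288
top: umax 30 fit z vs u [-0.23523331 83.21302544] 120
face: fit u vs z [1.38770777e-02 2.69649981e+01] 64 [49.  28.   0.5]
```

servo_tool(
  steps=[
    [[0.096,0.027,0.045,0,255],[0.096,0.027,0.045,0,255],[0.096,0.027,0.045,0,255],[0,0,0,0,255]],
  ],
)

```text
time_s: 37.25
tool_pos: [0.4711, 0.1774, 0.0652]
ee_rot: [-0.014, -0.138, 0.99, -0.004]
force: [-19.9, 6.6, -12.5]
grip_width: 0.0368
gripper_force: 63.5
```

servo_tool(
  steps=[
    [[0.096,0.027,0.035,0,255],[0.096,0.027,0.035,0,255],[0.096,0.027,0.035,0,255],[0,0,0,0,255]],
  ],
)

```text
time_s: 37.65
tool_pos: [0.4718, 0.1775, 0.0656]
ee_rot: [-0.02, -0.137, 0.99, -0.005]
force: [-30.9, 9.5, -11.6]
grip_width: 0.0373
gripper_force: 63.7
```

servo_tool(
  steps=[
    [[-0.096,-0.027,-0.04,0,255],[-0.096,-0.027,-0.04,0,255],[-0.096,-0.027,-0.04,0,255],[-0.096,-0.027,-0.04,0,255],[-0.096,-0.027,-0.04,0,255],[-0.096,-0.027,-0.04,0,255],[-0.096,-0.027,-0.04,0,255],[0,0,0,0,255]],
  ],
)

```text
time_s: 38.45
tool_pos: [0.4712, 0.1775, 0.0657]
ee_rot: [-0.006, -0.14, 0.99, -0.002]
force: [-6.5, 0.5, -7.7]
grip_width: 0.0372
gripper_force: 64.4
```

servo_tool(
  steps=[
    [[-0.096,-0.027,-0.04,0,255],[-0.096,-0.027,-0.04,0,255],[-0.096,-0.027,-0.04,0,255],[-0.096,-0.027,-0.04,0,255],[0,0,0,0,255]],
  ],
)

```text
time_s: 38.95
tool_pos: [0.4703, 0.1775, 0.0657]
ee_rot: [0.002, -0.141, 0.99, -0.001]
force: [4.6, -8.5, -3.2]
grip_width: 0.037
gripper_force: 65.1
```

servo_tool(
  steps=[
    [[-0.07,-0.07,0.01,0,255],[-0.07,-0.07,0.0,0,255],[-0.08,-0.06,0.0,0,255],[0,0,0,0,255]],
  ],
)

```text
time_s: 39.35
tool_pos: [0.4695, 0.177, 0.0662]
ee_rot: [0.007, -0.142, 0.99, 0.002]
force: [10.4, -1.7, -13.0]
grip_width: 0.0369
gripper_force: 63.9
```

servo_tool(
  steps=[
    [[-0.09,-0.04,0,0,255],[-0.09,-0.04,0,0,255],[-0.09,-0.04,0.01,0,255],[0,0,0,0,255]],
  ],
)

```text
time_s: 39.75
tool_pos: [0.4681, 0.1766, 0.0676]
ee_rot: [0.011, -0.142, 0.99, 0.004]
force: [19.6, -3.1, -15.2]
grip_width: 0.037
gripper_force: 63.8
```

servo_tool(
  steps=[
    [[-0.09,-0.03,0.0,0,255],[-0.09,-0.03,0.005,0,255],[-0.09,-0.03,0.005,0,255],[0,0,0,0,255]],
  ],
)

```text
time_s: 40.15
tool_pos: [0.4637, 0.1757, 0.0683]
ee_rot: [0.012, -0.143, 0.99, 0.005]
force: [18.8, -1.9, -13.3]
grip_width: 0.037
gripper_force: 63.9
```

servo_tool(
  steps=[
    [[-0.09,-0.03,0.0,0,255],[-0.09,-0.03,0.0,0,255],[0,0,0,0,255]],
  ],
)

```text
time_s: 40.45
tool_pos: [0.4608, 0.1751, 0.0691]
ee_rot: [0.013, -0.144, 0.99, 0.005]
force: [18.6, -3.0, -11.1]
grip_width: 0.0373
gripper_force: 64.1
```

```bash
python3 - <<'E'
from h import *
im,P=cloud("scene"); board(im,P,"now"); relay_prof((.4676,.1752))
E
```

```text
now board z: all 8.2  far end 8.5 321
top: umax 25 fit z vs u [-0.58860912 92.34978083] 111
face: fit u vs z [-7.69964243e-03  2.27292571e+01] 57 [53. 23.  0.]
```

servo_tool(
  steps=[
    [[0.096,0.027,0.045,0,255],[0.096,0.027,0.045,0,255],[0.096,0.027,0.045,0,255],[0.096,0.027,0.045,0,255],[0.096,0.027,0.045,0,255],[0.096,0.027,0.045,0,255],[0,0,0,0,255]],
  ],
)

```text
time_s: 41.25
tool_pos: [0.4624, 0.1751, 0.0701]
ee_rot: [0.002, -0.141, 0.99, 0.003]
force: [-3.1, 7.3, -13.6]
grip_width: 0.0369
gripper_force: 64.1
```

servo_tool(
  steps=[
    [[0.096,0.037,0.04,0,255],[0.096,0.037,0.04,0,255],[0.096,0.037,0.04,0,255],[0.096,0.037,0.04,0,255],[0,0,0,0,255]],
  ],
)

```text
time_s: 41.75
tool_pos: [0.4692, 0.1766, 0.0739]
ee_rot: [0.001, -0.141, 0.99, 0.001]
force: [-0.4, -1.0, -1.7]
grip_width: 0.0372
gripper_force: 65.8
```

servo_tool(
  steps=[
    [[0,0,0.08,0,255],[0,0,0.08,0,255],[0,0,0,0,255]],
  ],
)

```text
time_s: 42.05
tool_pos: [0.4702, 0.176, 0.0782]
ee_rot: [0.002, -0.141, 0.99, 0.001]
force: [0.1, -0.1, -1.4]
grip_width: 0.0371
gripper_force: 65.8
```

servo_tool(
  steps=[
    [[0,0,0.1,0,255],[0,0,0.15,0,255],[0,0,0.2,0,255],[0,0,0,0,255]],
  ],
)

```text
time_s: 42.45
tool_pos: [0.4692, 0.1756, 0.0868]
ee_rot: [0.001, -0.141, 0.99, 0.0]
force: [0.2, -0.1, -1.4]
grip_width: 0.0371
gripper_force: 65.8
```

```bash
python3 - <<'E'
from h import *
im,P=cloud("scene"); board(im,P,"now"); relay_prof((.4676,.1752))
E
```

```text
now board z: all 8.3  far end 8.8 279
top: umax 32 fit z vs u [ -0.87928647 114.51468006] 180
face: fit u vs z [ 0.1013238  22.42339273] 37 [51. 28. -3.]
```

servo_tool(
  steps=[
    [[0,0,0.9,0,255],[0,0,0.9,0,255],[0,0,0.9,0,255],[0,0,0.9,0,255],[0,0,0.9,0,255]],
  ],
)

```text
time_s: 43.05
tool_pos: [0.4685, 0.1752, 0.1765]
ee_rot: [-0.0, -0.141, 0.99, -0.0]
force: [1.3, 0.2, -0.8]
grip_width: 0.0372
gripper_force: 65.7
```

servo_tool(
  steps=[
    [[0.29,-0.98,0,-0.286,255],[0.29,-0.98,0,-0.286,255],[0.29,-0.98,0,-0.286,255],[0.29,-0.98,0,-0.286,255],[0.29,-0.98,0,-0.286,255],[0.29,-0.98,0,-0.286,255],[0.29,-0.98,0,-0.286,255],[0.29,-0.98,0,-0.286,255],[0.29,-0.98,0,-0.286,255],[0.29,-0.98,0,-0.286,255],[0.29,-0.98,0,-0.286,255],[0.29,-0.98,0,-0.286,255],[0.29,-0.98,0,-0.286,255],[0.29,-0.98,0,-0.286,255],[0.29,-0.98,0,-0.286,255],[0.29,-0.98,0,-0.286,255],[0.29,-0.98,0,-0.286,255],[0,0,0,0,255],[0,0,0,0,255]],
  ],
)

```text
time_s: 44.95
tool_pos: [0.5669, -0.1581, 0.1754]
ee_rot: [-0.001, 0.071, 0.997, 0.0]
force: [0.1, 0.1, -0.4]
grip_width: 0.037
gripper_force: 65.7
```

servo_tool(
  steps=[
    [[0,0,-1,0,255],[0,0,-1,0,255],[0,0,-1,0,255],[0,0,-1,0,255],[0,0,-0.8,0,255],[0,0,-0.2,0,255],[0,0,-0.1,0,255],[0,0,0,0,255]],
  ],
)

```text
time_s: 45.75
tool_pos: [0.5678, -0.1576, 0.0746]
ee_rot: [0.001, 0.07, 0.998, -0.0]
force: [-0.3, -0.1, -0.9]
grip_width: 0.037
gripper_force: 65.7
```

servo_tool(
  steps=[
    [[0,0,-0.1,0,255],[0,0,-0.1,0,255],[0,0,-0.05,0,255],[0,0,0,0,255]],
  ],
)

```text
time_s: 46.15
tool_pos: [0.5673, -0.1579, 0.069]
ee_rot: [0.0, 0.071, 0.998, 0.0]
force: [0.9, 0.3, -1.6]
grip_width: 0.0374
gripper_force: 65.7
```

servo_tool(
  steps=[
    [[0,0,-0.1,0,255],[0,0,0,0,255]],
  ],
)

```text
time_s: 46.35
tool_pos: [0.5672, -0.1579, 0.0668]
ee_rot: [-0.0, 0.071, 0.998, 0.0]
force: [-0.2, -0.2, -0.5]
grip_width: 0.0374
gripper_force: 65.7
```

servo_tool(
  steps=[
    [[0,0,-0.06,0,255],[0,0,0,0,255]],
  ],
)

```text
time_s: 46.55
tool_pos: [0.5675, -0.1579, 0.066]
ee_rot: [0.0, 0.07, 0.998, -0.0]
force: [-0.2, -0.2, -1.4]
grip_width: 0.0372
gripper_force: 66.1
```

servo_tool(
  steps=[
    [[0,0,-0.1,0,255],[0,0,0,0,106],[0,0,0,0,106],[0,0,0,0,106],[0,0,0.5,0,106],[0,0,1,0,106],[0,0,1,0,106],[0,0,1,0,106],[0,0,1,0,106],[0,0,1,0,106],[0,0,1,0,106]],
  ],
)

```text
time_s: 47.65
tool_pos: [0.5672, -0.1579, 0.1954]
ee_rot: [0.0, 0.07, 0.998, -0.0]
force: [-0.2, -0.9, 0.1]
grip_width: 0.0503
gripper_force: 0.0
```

servo_tool(
  steps=[
    [[-0.295,0.99,0,0.245,106],[-0.295,0.99,0,0.245,106],[-0.295,0.99,0,0.245,106],[-0.295,0.99,0,0.245,106],[-0.295,0.99,0,0.245,106],[-0.295,0.99,0,0.245,106],[-0.295,0.99,0,0.245,106],[-0.295,0.99,0,0.245,106],[-0.295,0.99,0,0.245,106],[-0.295,0.99,0,0.245,106],[-0.295,0.99,0,0.245,106],[-0.295,0.99,0,0.245,106],[-0.295,0.99,0,0.245,106],[-0.295,0.99,0,0.245,106],[-0.295,0.99,0,0.245,106],[-0.295,0.99,0,0.245,106],[-0.295,0.99,0,0.245,106],[-0.295,0.99,0,0.245,106],[-0.295,0.99,0,0.245,106],[-0.295,0.99,0,0.245,106]],
  ],
)

```text
time_s: 49.65
tool_pos: [0.4491, 0.2389, 0.1946]
ee_rot: [0.0, -0.143, 0.99, 0.0]
force: [0.6, 1.1, 0.7]
grip_width: 0.0496
gripper_force: 0.0
```

servo_tool(
  steps=[
    [[0,0,0,0,106],[0,0,0,0,106]],
  ],
)

```text
time_s: 49.85
tool_pos: [0.4492, 0.2382, 0.1942]
ee_rot: [0.0, -0.143, 0.99, 0.0]
force: [-0.2, -0.0, -0.5]
grip_width: 0.0499
gripper_force: 0.0
```

```bash
python3 - <<'E'
from h import *
s=status.observe(); print(s['tool_pos'],s['ee_rot'],s['q'][5])
im,P=cloud("top"); x,y,z=P[...,0],P[...,1],P[...,2]
hsv=cv2.cvtColor(im,cv2.COLOR_BGR2HSV)
m=(x>.46)&(x<.62)&(y>-.35)&(y<-.06)&(z>.05)&(z<.098)&(hsv[...,1]<60)
for b in blobs(m): print(rect(P,b),b.sum())
E
```

```text
[0.44916062 0.23815998 0.19417944] [ 7.25371263e-05 -1.43037565e-01  9.89717257e-01  3.94150506e-05] -2.091054397561098
(array([ 571.3, -158.6]), array([38.1, 55.8]), 82.8, 83.7) 505
(array([ 556.4, -275.1]), array([40. , 55.6]), 81.5, 83.5) 553
```

Both relays stand in the drawer, with tops at 83 mm as expected. Now the third.

servo_tool(
  steps=[
    [[0,0,-0.9,0,106],[0,0,-0.9,0,106],[0,0,-0.9,0,106],[0,0,-0.9,0,106],[0,0,-0.9,0,106],[0,0,-0.9,0,106],[0,0,-0.9,0,106],[0,0,-0.65,0,106],[0,0,0,0,106],[0,0,0,0,255],[0,0,0,0,255],[0,0,0,0,255],[0,0,0,0,255],[0,0,0,0,255]],
  ],
)

```text
time_s: 51.3
tool_pos: [0.4495, 0.2384, 0.0554]
ee_rot: [0.0, -0.143, 0.99, 0.0]
force: [-2.2, 2.4, 1.8]
grip_width: 0.0373
gripper_force: 61.3
```

servo_tool(
  steps=[
    [[-0.096,-0.027,-0.015,0,255],[-0.096,-0.027,-0.015,0,255],[-0.096,-0.027,-0.015,0,255],[-0.096,-0.027,-0.015,0,255],[0,0,0,0,255]],
  ],
)

```text
time_s: 51.8
tool_pos: [0.4484, 0.2384, 0.0556]
ee_rot: [0.007, -0.144, 0.99, 0.002]
force: [19.8, -4.8, -6.0]
grip_width: 0.0377
gripper_force: 61.1
```

servo_tool(
  steps=[
    [[-0.096,-0.027,-0.01,0,255],[-0.096,-0.027,-0.005,0,255],[-0.096,-0.027,0,0,255],[0,0,0,0,255]],
  ],
)

```text
time_s: 52.2
tool_pos: [0.446, 0.2379, 0.0563]
ee_rot: [0.01, -0.145, 0.989, 0.003]
force: [29.7, -9.3, -9.0]
grip_width: 0.0368
gripper_force: 61.7
```

servo_tool(
  steps=[
    [[-0.08,-0.06,0.005,0,255],[-0.08,-0.06,0.01,0,255],[-0.09,-0.03,0.01,0,255],[0,0,0,0,255]],
  ],
)

```text
time_s: 52.6
tool_pos: [0.4439, 0.2373, 0.0574]
ee_rot: [0.014, -0.145, 0.989, 0.006]
force: [38.6, -7.3, -13.4]
grip_width: 0.0373
gripper_force: 61.7
```

servo_tool(
  steps=[
    [[0.096,0.027,0.035,0,255],[0.096,0.027,0.035,0,255],[0.096,0.027,0.045,0,255],[0.096,0.027,0.045,0,255],[0.096,0.027,0.045,0,255],[0.096,0.027,0.045,0,255],[0,0,0,0,255]],
  ],
)

```text
time_s: 53.3
tool_pos: [0.4448, 0.2371, 0.0581]
ee_rot: [0.003, -0.143, 0.99, 0.002]
force: [6.8, 6.2, -14.2]
grip_width: 0.0373
gripper_force: 62.5
```

servo_tool(
  steps=[
    [[0.096,0.027,0.045,0,255],[0.096,0.027,0.045,0,255],[0.096,0.027,0.045,0,255],[0,0,0,0,255]],
  ],
)

```text
time_s: 53.7
tool_pos: [0.4458, 0.2373, 0.059]
ee_rot: [-0.002, -0.142, 0.99, 0.001]
force: [-6.4, 11.1, -14.0]
grip_width: 0.0373
gripper_force: 62.9
```

servo_tool(
  steps=[
    [[0.08,0.06,0.04,0,255],[0.08,0.06,0.04,0,255],[0.08,0.06,0.04,0,255],[0,0,0,0,255]],
  ],
)

```text
time_s: 54.1
tool_pos: [0.447, 0.2378, 0.0598]
ee_rot: [-0.006, -0.141, 0.99, -0.002]
force: [-11.7, 8.6, -14.5]
grip_width: 0.0373
gripper_force: 62.9
```

servo_tool(
  steps=[
    [[0.09,0.04,0.045,0,255],[0.09,0.04,0.045,0,255],[0.09,0.04,0.045,0,255],[0,0,0,0,255]],
  ],
)

```text
time_s: 54.5
tool_pos: [0.4508, 0.2389, 0.0621]
ee_rot: [-0.009, -0.141, 0.99, -0.003]
force: [-13.8, 6.2, -11.8]
grip_width: 0.0371
gripper_force: 63.2
```

servo_tool(
  steps=[
    [[0.096,0.027,0.04,0,255],[0.096,0.027,0.04,0,255],[0.096,0.027,0.04,0,255],[0,0,0,0,255]],
  ],
)

```text
time_s: 54.9
tool_pos: [0.4541, 0.2398, 0.0636]
ee_rot: [-0.011, -0.141, 0.99, -0.004]
force: [-21.6, 8.7, -10.2]
grip_width: 0.0375
gripper_force: 63.2
```

```bash
python3 - <<'E'
from h import *
im,P=cloud("scene"); board(im,P,"now"); relay_prof((.4497,.2382))
E
```

```text
now board z: all 8.3  far end 8.3 368
top: umax 35 fit z vs u [-0.21603482 83.88283657] 127
face: fit u vs z [ 0.07634967 27.45222498] 54 [52. 32.  0.]
```

servo_tool(
  steps=[
    [[-0.096,-0.027,-0.03,0,255],[-0.096,-0.027,-0.035,0,255],[-0.096,-0.027,-0.035,0,255],[-0.096,-0.027,-0.04,0,255],[-0.096,-0.027,-0.04,0,255],[-0.096,-0.027,-0.04,0,255],[-0.096,-0.027,-0.03,0,255],[0,0,0,0,255]],
  ],
)

```text
time_s: 55.8
tool_pos: [0.4525, 0.2398, 0.064]
ee_rot: [0.002, -0.143, 0.99, 0.0]
force: [8.3, -1.2, -14.3]
grip_width: 0.0372
gripper_force: 63.4
```

servo_tool(
  steps=[
    [[-0.09,-0.04,-0.03,0,255],[-0.08,-0.05,-0.02,0,255],[-0.08,-0.05,-0.02,0,255],[-0.08,-0.05,-0.02,0,255],[0,0,0,0,255]],
  ],
)

```text
time_s: 56.3
tool_pos: [0.451, 0.2393, 0.0646]
ee_rot: [0.008, -0.144, 0.99, 0.003]
force: [17.1, -2.4, -12.0]
grip_width: 0.0371
gripper_force: 63.5
```

servo_tool(
  steps=[
    [[-0.09,-0.04,-0.01,0,255],[-0.09,-0.04,0,0,255],[-0.09,-0.04,0,0,255],[0,0,0,0,255]],
  ],
)

```text
time_s: 56.7
tool_pos: [0.448, 0.2385, 0.0656]
ee_rot: [0.01, -0.144, 0.989, 0.005]
force: [21.5, -2.6, -11.5]
grip_width: 0.0368
gripper_force: 64.0
```

servo_tool(
  steps=[
    [[-0.09,-0.03,0.005,0,255],[-0.09,-0.03,0.005,0,255],[-0.09,-0.03,0.005,0,255],[0,0,0,0,255]],
  ],
)

```text
time_s: 57.1
tool_pos: [0.444, 0.2374, 0.0666]
ee_rot: [0.012, -0.145, 0.989, 0.005]
force: [25.0, -4.2, -9.0]
grip_width: 0.0369
gripper_force: 64.0
```

servo_tool(
  steps=[
    [[0.096,0.027,0.045,0,255],[0.096,0.027,0.045,0,255],[0.096,0.027,0.045,0,255],[0.096,0.027,0.045,0,255],[0.096,0.027,0.045,0,255],[0.096,0.027,0.045,0,255],[0,0,0,0,255]],
  ],
)

```text
time_s: 57.8
tool_pos: [0.4456, 0.2374, 0.0676]
ee_rot: [0.002, -0.142, 0.99, 0.002]
force: [-3.0, 7.2, -13.5]
grip_width: 0.0372
gripper_force: 63.7
```

servo_tool(
  steps=[
    [[0.09,0.045,0.04,0,255],[0.09,0.045,0.04,0,255],[0.09,0.045,0.04,0,255],[0,0,0,0,255]],
  ],
)

```text
time_s: 58.2
tool_pos: [0.447, 0.2378, 0.0683]
ee_rot: [-0.003, -0.142, 0.99, 0.0]
force: [-9.5, 7.4, -13.6]
grip_width: 0.0374
gripper_force: 63.8
```

servo_tool(
  steps=[
    [[0.09,0.045,0.04,0,255],[0.09,0.045,0.04,0,255],[0,0,0,0,255]],
  ],
)

```text
time_s: 58.5
tool_pos: [0.449, 0.2385, 0.0693]
ee_rot: [-0.005, -0.141, 0.99, -0.001]
force: [-12.6, 7.1, -11.5]
grip_width: 0.0374
gripper_force: 64.2
```

servo_tool(
  steps=[
    [[0.09,0.035,0.045,0,255],[0.09,0.035,0.045,0,255],[0,0,0,0,255]],
  ],
)

```text
time_s: 58.8
tool_pos: [0.4581, 0.2418, 0.0744]
ee_rot: [0.001, -0.144, 0.99, 0.0]
force: [1.1, 1.1, -0.4]
grip_width: 0.0371
gripper_force: 65.4
```

servo_tool(
  steps=[
    [[0.09,0.035,0.04,0,255],[0.09,0.035,0.04,0,255],[0,0,0,0,255]],
  ],
)

```text
time_s: 59.1
tool_pos: [0.4621, 0.2429, 0.076]
ee_rot: [0.001, -0.143, 0.99, 0.001]
force: [0.6, 0.0, -1.4]
grip_width: 0.0371
gripper_force: 65.4
```

servo_tool(
  steps=[
    [[0,0,0.1,0,255],[0,0,0.2,0,255],[0,0,0.8,0,255],[0,0,1,0,255],[0,0,1,0,255],[0,0,1,0,255],[0,0,1,0,255]],
  ],
)

```text
time_s: 59.8
tool_pos: [0.4609, 0.2424, 0.1783]
ee_rot: [0.0, -0.143, 0.99, 0.0]
force: [0.3, 1.0, -1.0]
grip_width: 0.0373
gripper_force: 65.4
```

servo_tool(
  steps=[
    [[0.045,-0.98,0,-0.188,255],[0.045,-0.98,0,-0.188,255],[0.045,-0.98,0,-0.188,255],[0.045,-0.98,0,-0.188,255],[0.045,-0.98,0,-0.188,255],[0.045,-0.98,0,-0.188,255],[0.045,-0.98,0,-0.188,255],[0.045,-0.98,0,-0.188,255],[0.045,-0.98,0,-0.188,255],[0.045,-0.98,0,-0.188,255],[0.045,-0.98,0,-0.188,255],[0.045,-0.98,0,-0.188,255],[0.045,-0.98,0,-0.188,255]],
  ],
)

```text
time_s: 61.1
tool_pos: [0.4715, -0.0139, 0.1764]
ee_rot: [-0.001, -0.036, 0.999, -0.0]
force: [0.9, 0.1, -1.4]
grip_width: 0.0372
gripper_force: 65.3
```

servo_tool(
  steps=[
    [[0.045,-0.98,0,-0.188,255],[0.045,-0.98,0,-0.188,255],[0.045,-0.98,0,-0.188,255],[0.045,-0.98,0,-0.188,255],[0.045,-0.98,0,-0.188,255],[0.045,-0.98,0,-0.188,255],[0.045,-0.98,0,-0.188,255],[0.045,-0.98,0,-0.188,255],[0.045,-0.98,0,-0.188,255],[0.045,-0.98,0,-0.188,255],[0.045,-0.98,0,-0.188,255],[0.045,-0.98,0,-0.188,255],[0.045,-0.98,0,-0.188,255],[0,0,0,0,255],[0,0,0,0,255]],
  ],
)

```text
time_s: 62.6
tool_pos: [0.4831, -0.2673, 0.1762]
ee_rot: [-0.001, 0.071, 0.997, 0.0]
force: [0.4, 0.2, -0.7]
grip_width: 0.037
gripper_force: 65.3
```

```bash
python3 - <<'E'
from h import *
im,P=cloud("scene"); board(im,P,"now"); cv2.imwrite("pics/scene5.png",im); cv2.imwrite("pics/top5.png",vision.get_image("top")[0])
x,y,z=P[...,0],P[...,1],P[...,2]
m=(x>.55)&(x<.75)&(y>.12)&(y<.30)&(z>.028)&(z<.045)
for b in blobs(m,50): print("loose",rect(P,b),b.sum())
cv2.imwrite("pics/v5.png",cv2.resize(np.hstack([cv2.imread("pics/top5.png")[100:320,220:560],im[150:370,130:470]]),None,fx=1.17,fy=1.5))
E
```

```text
now board z: all 8.1  far end 8.0 400
loose (array([656.2, 175.7]), array([61.9, 59.7]), 83.6, 35.9) 430
```

View pics/v5.png

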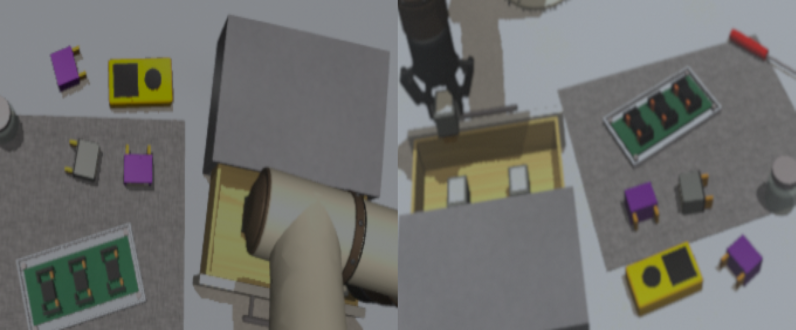

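The view shows all three sockets empty (crop 115,270), two relays standing in the drawer, the third held over it, and the spare unmoved at (87,160). I lower the third.

servo_tool(
  steps=[
    [[0.1,0,-1,0,255],[0,0,-1,0,255],[0,0,-1,0,255],[0,0,-1,0,255],[0,0,-0.8,0,255],[0,0,-0.2,0,255],[0,0,-0.2,0,255],[0,0,-0.1,0,255],[0,0,-0.05,0,255],[0,0,0,0,255]],
  ],
)

```text
time_s: 63.7
tool_pos: [0.4867, -0.2671, 0.0707]
ee_rot: [0.001, 0.07, 0.998, -0.0]
force: [-0.5, 0.4, -0.9]
grip_width: 0.0373
gripper_force: 65.4
```

servo_tool(
  steps=[
    [[0,0,-0.1,0,255],[0,0,0,0,255]],
  ],
)

```text
time_s: 63.9
tool_pos: [0.4864, -0.267, 0.0682]
ee_rot: [0.0, 0.07, 0.998, 0.0]
force: [0.1, -0.0, -1.3]
grip_width: 0.0372
gripper_force: 65.4
```

servo_tool(
  steps=[
    [[0,0,-0.1,0,255],[0,0,0,0,255]],
  ],
)

```text
time_s: 64.1
tool_pos: [0.4862, -0.267, 0.0659]
ee_rot: [-0.0, 0.07, 0.998, 0.0]
force: [0.1, 0.5, -1.5]
grip_width: 0.0372
gripper_force: 65.4
```

servo_tool(
  steps=[
    [[0,0,-0.1,0,255],[0,0,0,0,255]],
  ],
)

```text
time_s: 64.3
tool_pos: [0.4862, -0.267, 0.0638]
ee_rot: [-0.0, 0.07, 0.998, 0.0]
force: [-0.5, -0.5, -1.9]
grip_width: 0.037
gripper_force: 65.4
```

servo_tool(
  steps=[
    [[0,0,-0.05,0,255],[0,0,0,0,106],[0,0,0,0,106],[0,0,0,0,106],[0,0,0.5,0,106],[0,0,1,0,106],[0,0,1,0,106],[0,0,1,0,106],[0,0,1,0,106],[0,0,1,0,106],[0,0,1,0,106]],
  ],
)

```text
time_s: 65.4
tool_pos: [0.4863, -0.2671, 0.1949]
ee_rot: [0.0, 0.07, 0.998, -0.0]
force: [0.6, 0.2, 0.1]
grip_width: 0.0498
gripper_force: 0.0
```

```bash
cat >> h.py <<'E'
def loose(n):
    im,P=cloud(n); x,y,z=P[...,0],P[...,1],P[...,2]
    hsv=cv2.cvtColor(im,cv2.COLOR_BGR2HSV)
    r=(x>.56)&(x<.75)&(y>.11)&(y<.30)&~((hsv[...,0]>125)&(hsv[...,0]<160)&(hsv[...,1]>90))
    for b in blobs(r&(z>.03)&(z<.045)&(hsv[...,1]<70),50): print(n,"case",rect(P,b),b.sum())
    for b in blobs(r&(z>.01)&(hsv[...,1]>=100),8): print(n,"feet",np.round(np.nanmedian(P[b],0)*1e3),b.sum())
E
python3 - <<'E'
from h import *
for n in("top","scene"): loose(n)
E
```

```text
top case (array([653.6, 171.9]), array([47.4, 57. ]), 80.7, 38.7) 475
top feet [744. 118.  33.] 43
top feet [679. 198.  30.] 23
top feet [636. 206.  31.] 24
scene case (array([653.6, 168.9]), array([46.2, 60.7]), 80.4, 35.9) 390
scene feet [640. 203.  28.] 29
scene feet [683. 195.  23.] 35
```

servo_tool(
  steps=[
    [[0.38,0.99,0,0.805,40],[0.38,0.99,0,0.805,40],[0.38,0.99,0,0.805,40],[0.38,0.99,0,0.805,40],[0.38,0.99,0,0.805,40],[0.38,0.99,0,0.805,40],[0.38,0.99,0,0.805,40],[0.38,0.99,0,0.805,40],[0.38,0.99,0,0.805,40],[0.38,0.99,0,0.805,40],[0.38,0.99,0,0.805,40]],
  ],
)

```text
time_s: 66.6
tool_pos: [0.5698, -0.0484, 0.1927]
ee_rot: [-0.0, -0.312, 0.95, 0.0]
force: [0.1, -0.1, -0.1]
grip_width: 0.0721
gripper_force: 0.0
```

servo_tool(
  steps=[
    [[0.38,0.99,0,0.805,40],[0.38,0.99,0,0.805,40],[0.38,0.99,0,0.805,40],[0.38,0.99,0,0.805,40],[0.38,0.99,0,0.805,40],[0.38,0.99,0,0.805,40],[0.38,0.99,0,0.805,40],[0.38,0.99,0,0.805,40],[0.38,0.99,0,0.805,40],[0.38,0.99,0,0.805,40],[0.38,0.99,0,0.805,40],[0,0,0,0,40],[0,0,0,0,40]],
  ],
)

```text
time_s: 67.9
tool_pos: [0.6531, 0.1687, 0.1923]
ee_rot: [-0.001, -0.646, 0.763, 0.0]
force: [-0.4, 0.2, 0.0]
grip_width: 0.0722
gripper_force: 0.0
```

```bash
python3 - <<'E'
from h import *
loose("scene"); loose("top")
im,P=cloud("top"); x,y,z=P[...,0],P[...,1],P[...,2]
hsv=cv2.cvtColor(im,cv2.COLOR_BGR2HSV)
m=(x>.44)&(x<.62)&(y>-.35)&(y<-.06)&(z>.05)&(z<.098)&(hsv[...,1]<60)
for b in blobs(m,100): print(rect(P,b),b.sum())
E
```

```text
scene case (array([653.9, 168.5]), array([45.8, 60.2]), 81.8, 35.7) 393
scene feet [640. 203.  25.] 31
scene feet [683. 195.  24.] 34
top case (array([651.6, 161.5]), array([26.5, 56.1]), 77.5, 38.9) 250
top feet [744. 118.  33.] 42
(array([ 571.6, -158.5]), array([37.6, 55.5]), 81.6, 83.5) 505
(array([ 556.5, -275.3]), array([39.8, 55.7]), 82.2, 83.1) 558
(array([ 486.3, -265.8]), array([39.9, 56.7]), 82.5, 83.0) 547
```

servo_tool(
  steps=[
    [[0.02,0.08,-1,0,40],[0,0,-1,0,40],[0,0,-1,0,40],[0,0,-1,0,40],[0,0,-1,0,40],[0,0,-1,0,40],[0,0,-1,0,40],[0,0,-0.8,0,40],[0,0,-0.3,0,40],[0,0,0,0,40],[0,0,0,0,40]],
  ],
)

```text
time_s: 69.15
tool_pos: [0.6546, 0.17, 0.0321]
ee_rot: [0.001, -0.646, 0.763, -0.0]
force: [-1.2, -0.5, 0.7]
grip_width: 0.0718
gripper_force: 0.0
```

servo_tool(
  steps=[
    [[0,0,0,0,255],[0,0,0,0,255],[0,0,0,0,255],[0,0,0,0,255],[0,0,0,0,255]],
  ],
)

```text
time_s: 69.65
tool_pos: [0.655, 0.1706, 0.0329]
ee_rot: [0.001, -0.646, 0.763, -0.001]
force: [-0.1, -0.5, 6.0]
grip_width: 0.0543
gripper_force: 66.4
```

servo_tool(
  steps=[
    [[0,0,0.3,0,255],[0,0,0.7,0,255],[0,0,1,0,255],[0,0,1,0,255],[0,0,0,0,255]],
  ],
)

```text
time_s: 70.15
tool_pos: [0.6559, 0.1709, 0.095]
ee_rot: [0.003, -0.647, 0.763, -0.001]
force: [0.8, 0.6, -0.1]
grip_width: 0.0547
gripper_force: 65.8
```

servo_tool(
  steps=[
    [[0,0,1,0,255],[0,0,1,0,255],[0,0,1,0,255],[0,0,0.5,0,255],[0,0,0,0,255]],
  ],
)

```text
time_s: 70.65
tool_pos: [0.6545, 0.1704, 0.1622]
ee_rot: [0.001, -0.646, 0.763, -0.0]
force: [-0.1, -0.6, -1.7]
grip_width: 0.0544
gripper_force: 65.7
```

servo_tool(
  steps=[
    [[-0.45,-0.91,0,-0.98,255],[-0.45,-0.91,0,-0.98,255],[-0.45,-0.91,0,-0.98,255],[-0.45,-0.91,0,-0.98,255],[-0.45,-0.91,0,-0.98,255],[-0.45,-0.91,0,-0.98,255],[-0.45,-0.91,0,-0.98,255],[-0.45,-0.91,0,-0.98,255],[-0.45,-0.91,0,-0.98,255],[-0.45,-0.91,0,-0.98,255],[-0.45,-0.91,0,-0.98,255],[-0.45,-0.91,0,-0.98,255],[-0.45,-0.91,0,-0.98,255],[-0.45,-0.91,0,-0.98,255],[-0.45,-0.91,0,-0.98,255],[-0.45,-0.91,0,-0.98,255],[-0.45,-0.91,0,-0.98,255],[-0.45,-0.91,0,-0.98,255],[0,0,0,0,255],[0,0,0,0,255]],
  ],
)

```text
time_s: 72.65
tool_pos: [0.4914, -0.1575, 0.1601]
ee_rot: [-0.001, 0.067, 0.998, 0.0]
force: [-0.2, -0.3, -0.4]
grip_width: 0.0547
gripper_force: 65.7
```

```bash
python3 - <<'E'
from h import *
im,P=cloud("scene"); cv2.imwrite("pics/s6.png",cv2.resize(im[180:340,110:350],None,fx=3,fy=3,interpolation=cv2.INTER_CUBIC))
E
```

```text
(no output)
```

View pics/s6.png

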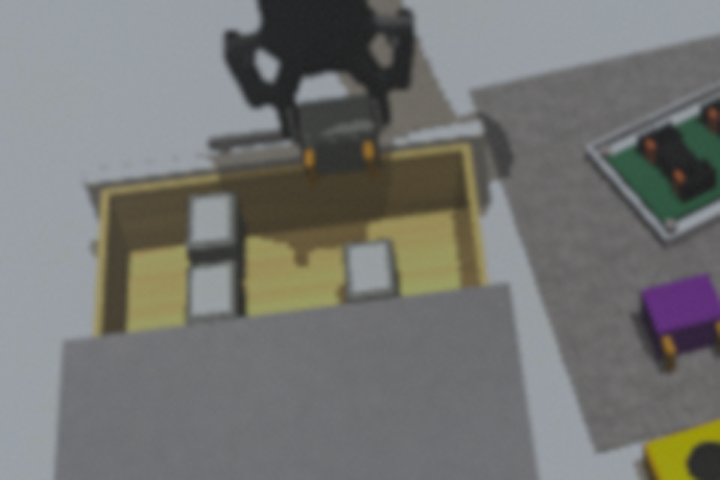

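The picture shows three relays standing at crop (212,222), (213,288) and (370,268), and the spare held with its feet toward the cabinet. I lower it into the free front-left area.

servo_tool(
  steps=[
    [[0,0,-1,0,255],[0,0,-1,0,255],[0,0,-1,0,255],[0,0,-1,0,255],[0,0,-0.8,0,255],[0,0,-0.2,0,255],[0,0,-0.1,0,255],[0,0,0,0,255]],
  ],
)

```text
time_s: 73.5
tool_pos: [0.5088, -0.1574, 0.0652]
ee_rot: [0.018, 0.063, 0.998, -0.001]
force: [19.3, -3.5, 6.0]
grip_width: 0.0549
gripper_force: 114.4
```

servo_tool(
  steps=[
    [[0,0,-0.1,0,255],[0,0,0,0,255]],
  ],
)

```text
time_s: 73.7
tool_pos: [0.5088, -0.1574, 0.0633]
ee_rot: [0.018, 0.063, 0.998, -0.001]
force: [18.8, -3.9, 5.3]
grip_width: 0.0544
gripper_force: 114.4
```

servo_tool(
  steps=[
    [[0,0,-0.05,0,255],[0,0,0,0,255]],
  ],
)

```text
time_s: 73.9
tool_pos: [0.5088, -0.1574, 0.0625]
ee_rot: [0.018, 0.063, 0.998, -0.001]
force: [18.8, -2.0, 6.4]
grip_width: 0.0544
gripper_force: 114.5
```

```bash
python3 - <<'E'
from h import *
im,P=cloud("scene"); t=vision.get_image("top")[0]
a=cv2.resize(im[180:340,110:350],(480,320),interpolation=cv2.INTER_CUBIC)
cv2.imwrite("pics/s7.png",np.hstack([cv2.resize(im[200:280,170:290],(480,320),interpolation=cv2.INTER_CUBIC),cv2.resize(t[190:270,410:500],(320,320))]))
s=status.observe(); print(s['force'],s['moment'])
E
```

```text
[19.24080138 -3.3338099   6.19161282] [-0.84659015 -4.74585298 -0.20301989]
```

View pics/s7.png

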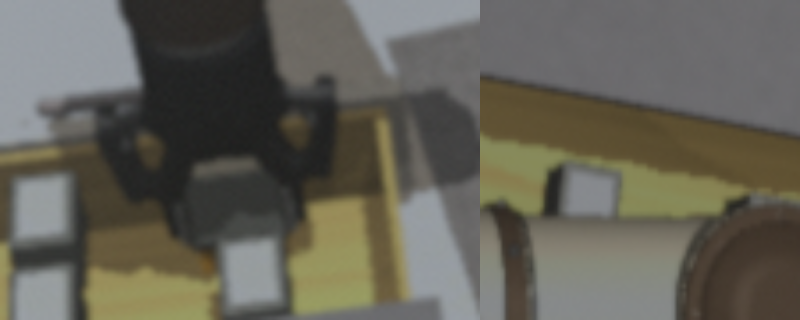

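servo_tool(
  steps=[
    [[0,0,0.5,0,255],[0,0,0.5,0,255],[0,0,1,0,255],[0,0,1,0,255],[0,0,1,0,255],[0,0,1,0,255],[0,0,0,0,255]],
  ],
)

```text
time_s: 74.7
tool_pos: [0.4943, -0.1568, 0.1586]
ee_rot: [0.003, 0.066, 0.998, -0.0]
force: [0.6, -0.3, -1.7]
grip_width: 0.0545
gripper_force: 113.2
```

```bash
python3 - <<'E'
from h import *
im,P=cloud("scene"); cv2.imwrite("pics/s8.png",cv2.resize(im[180:300,140:300],None,fx=4,fy=4,interpolation=cv2.INTER_CUBIC))
a=np.radians(-8); R=np.array([[np.cos(a),np.sin(a)],[-np.sin(a),np.cos(a)]])
L=(P[...,:2]*1000-[731,-241])@R.T; z=P[...,2]*1000
hsv=cv2.cvtColor(im,cv2.COLOR_BGR2HSV)
m=(abs(L[...,1]+20)<10)&(L[...,0]<-200)&(L[...,0]>-345)
o=np.argsort(L[m][:,0]); print([(int(l),int(h)) for l,h in zip(L[m][o,0],z[m][o])][::3])
s=status.observe(); tp=s['tool_pos']; print("tool local",(tp[:2]*1000-[731,-241])@R.T,tp[2])
b=(hsv[...,1]>150)&(z>70)&(abs(L[...,1]-50)<60)&(L[...,0]<-150)&(L[...,0]>-300)
for q in blobs(b,6): print("brass?",np.median(L[q],0),np.median(z[q]),q.sum())
E
```

```text
[(-336, 75), (-328, 82), (-328, 76), (-327, 82), (-326, 79), (-325, 79), (-325, 84), (-324, 79), (-323, 83), (-322, 81), (-322, 80), (-321, 78), (-320, 76), (-319, 79), (-290, 102), (-290, 102), (-288, 101), (-288, 101), (-287, 101), (-285, 102), (-282, 97), (-281, 101), (-281, 100), (-280, 103), (-280, 94), (-279, 102), (-279, 99), (-278, 95), (-277, 96), (-277, 97), (-277, 89), (-277, 95), (-276, 91), (-276, 100), (-275, 96), (-275, 18), (-275, 83), (-274, 34), (-274, 46), (-274, 27), (-274, 92), (-274, 44), (-274, 20), (-273, 16), (-273, 25), (-273, 52), (-273, 36), (-273, 90), (-273, 88), (-273, 25), (-273, 58), (-273, 24), (-273, 23), (-272, 89), (-272, 74), (-272, 39), (-272, 78), (-272, 28), (-272, 81), (-272, 45), (-272, 65), (-272, 31), (-272, 85), (-272, 36), (-272, 73), (-271, 88), (-271, 36), (-271, 56), (-271, 71), (-271, 44), (-271, 52), (-271, 74), (-271, 76), (-271, 90), (-271, 34), (-271, 39), (-271, 59), (-270, 36), (-270, 76), (-270, 54), (-270, 89), (-270, 80), (-270, 68), (-270, 60), (-270, 28), (-270, 58), (-269, 27), (-269, 22), (-269, 61), (-269, 87), (-269, 7
[... 503 characters left out ...]
, (-238, 250), (-237, 248), (-237, 18), (-236, 22), (-235, 20), (-235, 24), (-234, 236), (-234, 218), (-234, 17), (-234, 206), (-233, 239), (-233, 225), (-233, 235), (-232, 222), (-232, 241), (-232, 232), (-232, 224), (-231, 22), (-231, 21), (-231, 227), (-230, 206), (-230, 19), (-229, 22), (-228, 17), (-228, 19), (-226, 24), (-225, 23), (-224, 21), (-224, 18), (-223, 21), (-221, 19), (-220, 22), (-218, 20), (-217, 20), (-215, 23), (-215, 17), (-214, 22), (-213, 19), (-212, 19), (-211, 18), (-210, 21), (-209, 22), (-208, 20), (-207, 21), (-206, 21), (-204, 23), (-203, 22), (-202, 18), (-202, 19), (-201, 17), (-200, 20), (-200, 17)]
tool local [-247.35750499   50.38241749] 0.15683883981212862
```

View pics/s8.png

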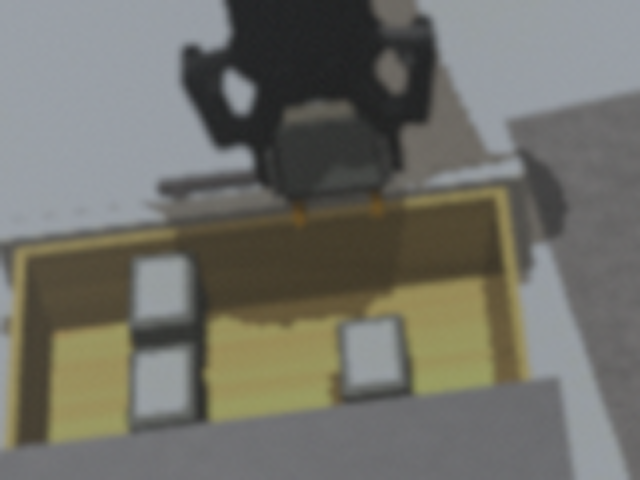

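```bash
python3 - <<'E'
from h import *
im,P=cloud("scene")
a=np.radians(-8); R=np.array([[np.cos(a),np.sin(a)],[-np.sin(a),np.cos(a)]])
L=(P[...,:2]*1000-[731,-241])@R.T; z=P[...,2]*1000
m=(abs(L[...,1]-50)<15)&(L[...,0]<-185)&(L[...,0]>-300)&(z>105)&(z<215)
v,u=np.nonzero(m)
for r in range(v.min(),v.max()+1):
    k=v==r
    if k.any(): print(r,int(np.median(L[m][k,0])),int(np.median(z[m][k])),k.sum(),end=" | ")
E
```

```text
204 -241 213 1 | 205 -260 192 6 | 206 -275 176 15 | 207 -271 177 13 | 208 -262 182 13 | 209 -257 184 13 | 210 -254 184 13 | 211 -253 183 12 | 212 -250 182 13 | 213 -250 179 14 | 214 -248 176 14 | 215 -248 175 13 | 216 -246 173 14 | 217 -246 170 13 | 218 -245 168 13 | 219 -243 167 13 | 220 -242 165 14 | 221 -241 163 14 | 222 -240 161 14 | 223 -239 158 13 | 224 -238 156 13 | 225 -236 155 13 | 226 -236 152 14 | 227 -235 150 14 | 228 -234 149 12 | 229 -233 147 4 |
```

The front wall's inner face is at cabinet-local x ≈ -271, about 8 mm nearer than assumed. The spare's back edge caught on it and turned feet-down by about 60° in the grip. Nothing else moved. I'll set it down on free bench at about (0.40, 0.015), regrip it flat, and place it in the middle gap.

servo_tool(
  steps=[
    [[-0.26,0.478,0,1,255],[-0.26,0.478,0,1,255],[-0.26,0.478,0,1,255],[-0.26,0.478,0,1,255],[-0.26,0.478,0,1,255],[-0.26,0.478,0,1,255],[-0.26,0.478,0,1,255],[-0.26,0.478,0,1,255],[-0.26,0.478,0,1,255],[-0.26,0.478,0,1,255],[-0.26,0.478,0,1,255],[-0.26,0.478,0,1,255],[-0.26,0.478,0,1,255],[-0.26,0.478,0,1,255],[-0.26,0.478,0,1,255],[-0.26,0.478,0,1,255],[-0.26,0.478,0,1,255],[-0.26,0.478,0,1,255],[0,0,0,0,255],[0,0,0,0,255]],
  ],
)

```text
time_s: 76.8
tool_pos: [0.398, 0.0147, 0.1553]
ee_rot: [-0.001, -0.658, 0.753, 0.0]
force: [0.2, 0.8, -0.4]
grip_width: 0.0548
gripper_force: 113.3
```

servo_tool(
  steps=[
    [[0,0,-1,0,255],[0,0,-1,0,255],[0,0,-1,0,255],[0,0,-1,0,255],[0,0,-1,0,255],[0,0,-0.5,0,255],[0,0,0,0,255]],
  ],
)

```text
time_s: 77.5
tool_pos: [0.3975, 0.0138, 0.0445]
ee_rot: [-0.002, -0.658, 0.753, 0.001]
force: [-0.4, -0.6, -1.4]
grip_width: 0.0545
gripper_force: 113.3
```

servo_tool(
  steps=[
    [[0,0,-0.15,0,255],[0,0,0,0,255]],
  ],
)

```text
time_s: 77.7
tool_pos: [0.3987, 0.0146, 0.0433]
ee_rot: [0.0, -0.658, 0.753, -0.0]
force: [0.6, 0.0, -1.7]
grip_width: 0.0547
gripper_force: 113.3
```

servo_tool(
  steps=[
    [[0,0,-0.15,0,255],[0,0,0,0,255]],
  ],
)

```text
time_s: 77.9
tool_pos: [0.3985, 0.0147, 0.0403]
ee_rot: [0.0, -0.658, 0.753, -0.0]
force: [-0.3, -0.6, -1.5]
grip_width: 0.0544
gripper_force: 113.3
```

servo_tool(
  steps=[
    [[0,0,-0.1,0,255],[0,0,0,0,40],[0,0,0,0,40],[0,0,0,0,40],[0,0,0,0,40],[0,0,0,0,40],[0,0,0.5,0,40],[0,0,1,0,40],[0,0,1,0,40],[0,0,1,0,40],[0,0,1,0,40],[0,0,1,0,40],[0.5,0,1,0,40]],
  ],
)

```text
time_s: 79.2
tool_pos: [0.4072, 0.0143, 0.1689]
ee_rot: [-0.0, -0.658, 0.753, 0.0]
force: [0.6, 0.2, 0.2]
grip_width: 0.0718
gripper_force: 0.0
```

```bash
python3 - <<'E'
from h import *
im,P=cloud("scene"); x,y,z=P[...,0],P[...,1],P[...,2]; hsv=cv2.cvtColor(im,cv2.COLOR_BGR2HSV)
r=(x>.3)&(x<.5)&(y>-.09)&(y<.06)&(z>.006)&(z<.09)&~((x>.455)&(y<-.03))
for b in blobs(r,40): print(rect(P,b),b.sum(),"zmax",np.percentile(P[b][:,2],95))
for b in blobs(r&(z>.028),40): print("upper",rect(P,b),b.sum())
for b in blobs(r&(hsv[...,1]>100),6): print("feet",np.round(np.median(P[b],0)*1e3),b.sum())
cv2.imwrite("pics/s9.png",cv2.resize(im[140:300,130:350],None,fx=3.4,fy=3.4,interpolation=cv2.INTER_CUBIC))
E
```

```text
(array([393.5, -25.2]), array([61.7, 66.1]), 82.5, 34.0) 403 zmax 0.03951440049678958
(array([460.2,  53. ]), array([57.8, 14.1]), 1.7, 11.4) 62 zmax 0.01589113219827508
upper (array([391.7, -32.8]), array([46.7, 65.3]), 76.1, 36.4) 252
feet [377.   0.  21.] 29
feet [419.  -5.  25.] 30
```

View pics/s9.png

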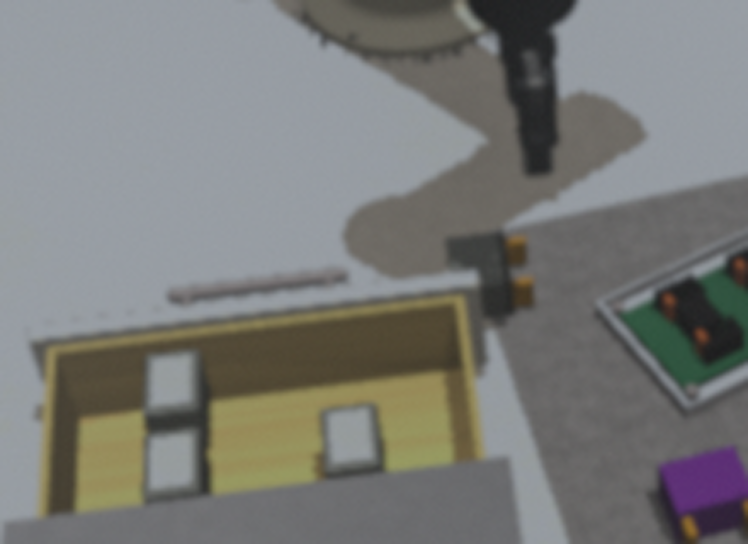

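The spare now lies flat beside the drawer at crop (480,270), with its feet toward +y. Its centre is about (0.394, -0.033), clear of the drawer corner. I regrip it there.

servo_tool(
  steps=[
    [[-0.33,-0.8,0,0,45],[-0.33,-0.8,0,0,45],[0,-0.78,0,0,45],[0,0,-1,0,45],[0,0,-1,0,45],[0,0,-1,0,45],[0,0,-0.9,0,45],[0,0,0,0,45],[0,0,0,0,45]],
  ],
)

```text
time_s: 80.15
tool_pos: [0.3953, -0.033, 0.0902]
ee_rot: [-0.0, -0.658, 0.753, -0.0]
force: [0.4, -0.4, 0.1]
grip_width: 0.0704
gripper_force: 0.0
```

```bash
python3 - <<'E'
from h import *
im,P=cloud("scene"); x,y,z=P[...,0],P[...,1],P[...,2]; hsv=cv2.cvtColor(im,cv2.COLOR_BGR2HSV)
r=(x>.3)&(x<.5)&(y>-.09)&(y<.06)&(z>.006)&(z<.05)&~((x>.455)&(y<-.03))
for b in blobs(r,40): print(rect(P,b),b.sum())
for b in blobs(r&(hsv[...,1]>100),6): print("feet",np.round(np.median(P[b],0)*1e3),b.sum())
m=(x>.38)&(x<.53)&(y<-.03)&(y>-.1)&(z>.06)&(z<.115)
print("drawer corner max y pts",P[m][np.argsort(-P[m][:,1])[:8]].round(3).tolist(),"min x",np.nanmin(P[m][:,0]))
E
```

```text
(array([395.4, -24.9]), array([64.6, 61.2]), 75.6, 32.7) 341
(array([465.8,  52.1]), array([15. , 55.8]), 89.6, 11.7) 57
feet [376.   1.  22.] 31
feet [420.  -7.  24.] 36
drawer corner max y pts [[0.436, -0.031, 0.106], [0.436, -0.031, 0.102], [0.434, -0.031, 0.09], [0.439, -0.032, 0.102], [0.439, -0.032, 0.099], [0.437, -0.032, 0.09], [0.437, -0.032, 0.086], [0.435, -0.034, 0.081]] min x 0.4320435498992391
```

servo_tool(
  steps=[
    [[0,0,-1,0,45],[0,0,-1,0,45],[0,0,-0.6,0,45],[0,0,-0.3,0,45],[0,0,0,0,45]],
  ],
)

```text
time_s: 80.7
tool_pos: [0.3955, -0.0329, 0.0323]
ee_rot: [0.0, -0.658, 0.753, -0.0]
force: [-0.0, 0.7, -0.2]
grip_width: 0.0697
gripper_force: 0.0
```

servo_tool(
  steps=[
    [[0,0,0,0,255],[0,0,0,0,255],[0,0,0,0,255],[0,0,0,0,255],[0,0,0,0,255]],
  ],
)

```text
time_s: 81.2
tool_pos: [0.3957, -0.0328, 0.0332]
ee_rot: [0.001, -0.658, 0.753, -0.0]
force: [-1.0, 0.8, 6.6]
grip_width: 0.0545
gripper_force: 64.1
```

servo_tool(
  steps=[
    [[0,0,0.3,0,255],[0,0,0.7,0,255],[0,0,1,0,255],[0,0,1,0,255],[0,0,1,0,255],[0,0,1,0,255],[0,0,1,0,255],[0,0,0.5,0,255],[0,0,0,0,255]],
  ],
)

```text
time_s: 82.1
tool_pos: [0.3959, -0.0327, 0.1635]
ee_rot: [0.002, -0.658, 0.753, -0.001]
force: [-0.2, 0.1, -1.7]
grip_width: 0.0546
gripper_force: 63.7
```

servo_tool(
  steps=[
    [[0.665,-0.94,0,0,255],[0.665,-0.94,0,0,255],[0.665,-0.94,0,0,255],[0.665,-0.94,0,0,255],[0.665,-0.94,0,0,255],[0.665,-0.94,0,0,255],[0.665,-0.94,0,0,255],[0.665,-0.94,0,0,255],[0.665,-0.94,0,0,255],[0.665,-0.94,0,0,255],[0,0,0,0,255],[0,0,0,0,255]],
  ],
)

```text
time_s: 83.3
tool_pos: [0.5273, -0.2209, 0.1602]
ee_rot: [-0.001, -0.658, 0.753, 0.002]
force: [0.4, 1.0, -0.8]
grip_width: 0.0547
gripper_force: 63.7
```

```bash
python3 - <<'E'
from h import *
im,P=cloud("scene"); cv2.imwrite("pics/s10.png",cv2.resize(im[180:300,140:300],None,fx=4,fy=4,interpolation=cv2.INTER_CUBIC))
s=status.observe(); print(s['tool_pos'],s['grip_width'])
E
```

```text
[ 0.52713367 -0.22058556  0.16062438] 0.0545505142093583
```

View pics/s10.png

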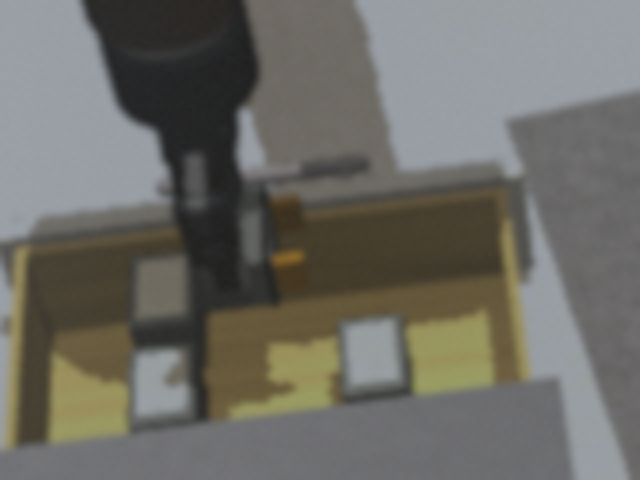

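The spare is held level with its feet toward +y, over the gap between the standing relays. I lower it.

servo_tool(
  steps=[
    [[0,0,-1,0,255],[0,0,-1,0,255],[0,0,-1,0,255],[0,0,-0.8,0,255],[0,0,-0.6,0,255],[0,0,0,0,255]],
  ],
)

```text
time_s: 83.95
tool_pos: [0.5266, -0.2202, 0.0724]
ee_rot: [-0.001, -0.658, 0.753, 0.002]
force: [-0.4, -0.1, -2.0]
grip_width: 0.0545
gripper_force: 63.7
```

servo_tool(
  steps=[
    [[0,0,-0.4,0,255],[0,0,-0.25,0,255],[0,0,-0.1,0,255],[0,0,0,0,255]],
  ],
)

```text
time_s: 84.35
tool_pos: [0.5282, -0.221, 0.0591]
ee_rot: [-0.0, -0.658, 0.753, 0.0]
force: [-0.2, 0.3, -0.4]
grip_width: 0.0543
gripper_force: 63.7
```

servo_tool(
  steps=[
    [[0,0,-0.1,0,255],[0,0,0,0,255]],
  ],
)

```text
time_s: 84.55
tool_pos: [0.5282, -0.221, 0.0571]
ee_rot: [0.0, -0.658, 0.753, -0.0]
force: [-0.3, -0.5, -1.9]
grip_width: 0.0544
gripper_force: 63.7
```

servo_tool(
  steps=[
    [[0,0,-0.1,0,255],[0,0,0,0,255],[0,0,0,0,45],[0,0,0,0,45],[0,0,0,0,45],[0,0,0,0,45],[0,0,0.5,0,45],[0,0,1,0,45],[0,0,1,0,45],[0,0,1,0,45],[0,0,1,0,45],[0,0,1,0,45],[0,0,1,0,45]],
  ],
)

```text
time_s: 85.85
tool_pos: [0.5282, -0.221, 0.1869]
ee_rot: [0.0, -0.658, 0.753, -0.0]
force: [-0.1, -0.0, -0.2]
grip_width: 0.0703
gripper_force: 0.0
```

servo_tool(
  steps=[
    [[-0.86,0.17,0,0,175],[-0.86,0.17,0,0,175],[-0.86,0.17,0,0,175],[-0.86,0.17,0,0,175],[-0.86,0.17,0,0,175],[-0.86,0.17,0,0,175],[-0.86,0.17,0,0,175],[0,0,0,0,175],[0,0,0,0,175]],
  ],
)

```text
time_s: 86.75
tool_pos: [0.4083, -0.1973, 0.1861]
ee_rot: [0.001, -0.658, 0.753, -0.001]
force: [0.9, 0.6, 0.2]
grip_width: 0.0269
gripper_force: 0.0
```

```bash
python3 - <<'E'
from h import *
im,P=cloud("scene"); cv2.imwrite("pics/s11.png",cv2.resize(im[180:300,140:300],None,fx=4,fy=4,interpolation=cv2.INTER_CUBIC))
x,y,z=P[...,0],P[...,1],P[...,2]; hsv=cv2.cvtColor(im,cv2.COLOR_BGR2HSV)
m=(x>.45)&(x<.62)&(y>-.36)&(y<-.07)&(hsv[...,1]<70)
for b in blobs(m&(z>.072)&(z<.095),60): print("standing",rect(P,b),b.sum())
for b in blobs(m&(z>.045)&(z<.066),40): print("flat",rect(P,b),b.sum())
m=(z>.068)&(z<.09)&(x>.37)&(x<.43)&(y>-.28)&(y<-.11); print("handle",rect(P,m))
print(status.observe()['tool_pos'])
E
```

```text
standing (array([ 483.7, -267.8]), array([38.8, 64.3]), 83.9, 81.4) 356
standing (array([ 570.4, -159.9]), array([36.4, 60.5]), 81.6, 81.3) 342
standing (array([ 555.9, -276.6]), array([39.4, 59.4]), 80.7, 81.4) 358
flat (array([ 491.7, -257.8]), array([14.4, 77.3]), 81.2, 60.1) 53
flat (array([ 529.8, -220.6]), array([46.4, 61.9]), 80.3, 57.6) 428
handle (array([ 410. , -195.6]), array([130. ,  22.9]), 83.0, 79.5)
[ 0.40869499 -0.19732429  0.18586736]
```

View pics/s11.png

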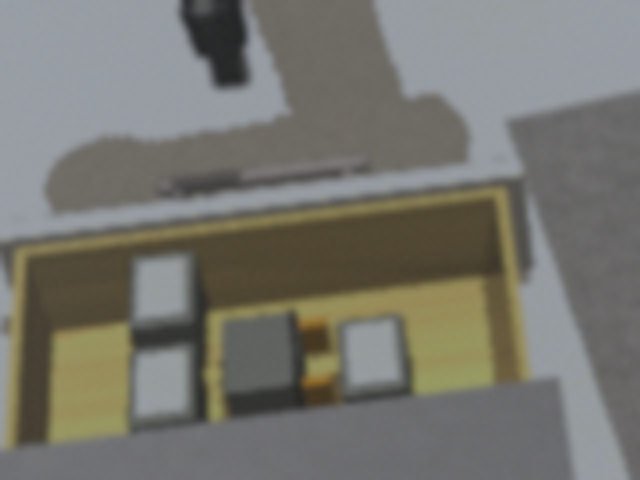

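All four relays are in the drawer: three standing and the spare flat at crop (260,360). Now I shut the drawer gently by the handle.

servo_tool(
  steps=[
    [[-0.08,0,0,0,175],[0,0,-0.95,0,175],[0,0,-0.95,0,175],[0,0,-0.95,0,175],[0,0,-0.95,0,175],[0,0,-0.95,0,175],[0,0,-0.95,0,175],[0,0,0,0,175],[0,0,0,0,255],[0,0,0,0,255],[0,0,0,0,255],[0,0,0,0,255],[0,0,0,0,255]],
  ],
)

```text
time_s: 88.1
tool_pos: [0.4075, -0.1973, 0.0717]
ee_rot: [0.001, -0.658, 0.753, -0.001]
force: [1.4, -0.2, 4.3]
grip_width: 0.0091
gripper_force: 58.5
```

servo_tool(
  steps=[
    [[0.1,-0.014,0,0,255],[0.2,-0.028,0,0,255],[0.3,-0.042,0,0,255],[0.4,-0.056,0,0,255],[0.4,-0.056,0,0,255],[0.4,-0.056,0,0,255],[0.4,-0.056,0,0,255],[0.4,-0.056,0,0,255],[0.4,-0.056,0,0,255],[0.4,-0.056,0,0,255],[0.4,-0.056,0,0,255],[0.4,-0.056,0,0,255],[0.4,-0.056,0,0,255],[0.4,-0.056,0,0,255],[0.4,-0.056,0,0,255],[0.4,-0.056,0,0,255],[0.4,-0.056,0,0,255],[0.4,-0.056,0,0,255],[0.3,-0.042,0,0,255],[0.2,-0.028,0,0,255]],
  ],
)

```text
time_s: 90.1
tool_pos: [0.5488, -0.2172, 0.0718]
ee_rot: [-0.0, -0.658, 0.753, -0.0]
force: [-1.2, 1.2, 6.6]
grip_width: 0.0084
gripper_force: 58.7
```

servo_tool(
  steps=[
    [[0.2,-0.028,0,0,255],[0.2,-0.028,0,0,255],[0.2,-0.028,0,0,255],[0.2,-0.028,0,0,255],[0,0,0,0,255],[0,0,0,0,255]],
  ],
)

```text
time_s: 90.7
tool_pos: [0.5652, -0.2195, 0.0718]
ee_rot: [0.0, -0.658, 0.753, -0.001]
force: [1.2, 0.6, 5.1]
grip_width: 0.009
gripper_force: 58.8
```

servo_tool(
  steps=[
    [[0.2,-0.028,0,0,255],[0.1,-0.014,0,0,255],[0,0,0,0,255]],
  ],
)

```text
time_s: 91.0
tool_pos: [0.5707, -0.2203, 0.0718]
ee_rot: [0.0, -0.658, 0.753, -0.0]
force: [0.9, 0.8, 6.3]
grip_width: 0.0094
gripper_force: 58.8
```

servo_tool(
  steps=[
    [[0.15,-0.02,0,0,255],[0,0,0,0,255]],
  ],
)

```text
time_s: 91.2
tool_pos: [0.5709, -0.2203, 0.0717]
ee_rot: [-0.002, -0.658, 0.753, 0.002]
force: [-4.0, 2.9, 11.6]
grip_width: 0.009
gripper_force: 59.4
```

servo_tool(
  steps=[
    [[0.15,-0.02,0,0,255],[0,0,0,0,255],[0,0,0,0,255]],
  ],
)

```text
time_s: 91.5
tool_pos: [0.5709, -0.2203, 0.0717]
ee_rot: [-0.004, -0.658, 0.753, 0.005]
force: [-11.9, 4.4, 15.8]
grip_width: 0.0092
gripper_force: 60.0
```

servo_tool(
  steps=[
    [[0,0,0,0,175],[0,0,0,0,175],[-0.2,0.028,0,0,175],[0,0,0,0,175],[0,0,0.5,0,175],[0,0,1,0,175],[0,0,1,0,175],[0,0,1,0,175],[0,0,1,0,175],[0,0,1,0,175],[-1,0,1,0,175],[-1,0,1,0,175],[-1,0,0,0,175],[-1,0,0,0,175],[-1,0,0,0,175],[0,0,0,0,175]],
  ],
)

```text
time_s: 93.1
tool_pos: [0.4697, -0.2201, 0.2208]
ee_rot: [-0.0, -0.658, 0.753, 0.001]
force: [0.4, 0.0, 0.3]
grip_width: 0.0269
gripper_force: 0.0
```

```bash
python3 - <<'E'
from h import *
im,P=cloud("scene"); cv2.imwrite("pics/sc12.png",im)
a=np.radians(-8); R=np.array([[np.cos(a),np.sin(a)],[-np.sin(a),np.cos(a)]])
L=(P[...,:2]*1000-[731,-241])@R.T; z=P[...,2]*1000
m=(z>65)&(z<90)&(L[...,0]<-140)&(L[...,0]>-200)&(abs(L[...,1])<50); print("bar local x",np.median(L[m][:,0]),m.sum(), "shut should be ~ -162")
board(im,P)
E
```

```text
bar local x -158.23048781910776 232 shut should be ~ -162
 board z: all 8.2  far end 8.3 403
```

View pics/sc12.png

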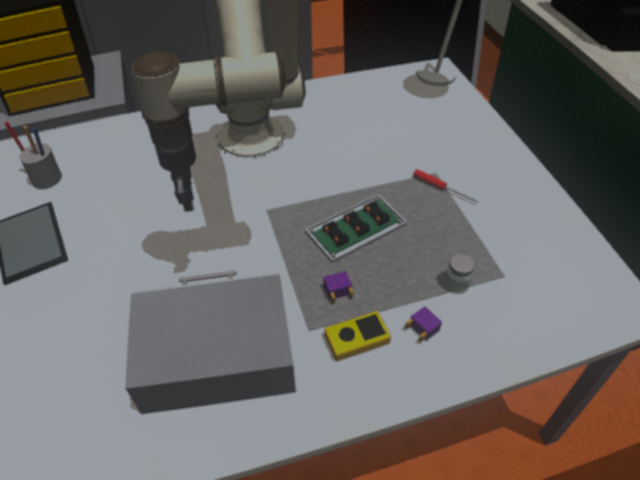

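The drawer is shut: the handle is at (208,276), moved 165 mm from fully open and up against the stop. The sockets are empty, the board is seated, and the bystanders and purple look-alikes are where they were. I hand in.

```bash
python3 -c "
from station import bot
print(bot.close_job())"
```

```text
the job is handed in; nothing more can be done
None
```

I handed the job in after about 93 s: all three relays (standing) and the spare (lying flat, regripped once after it caught the drawer's front wall) are in the fully shut drawer, the green board stayed seated, and the screwdriver, jar and meter were left alone; no verdict came back.

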